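Square a frame by its diagonals with a slide rule

TASK

Square up the frame on the bench by its diagonals, gently and by feel: bed the rule's tail in the inside corner by the corner bracket and slide its tongue out until the nose presses lightly into the opposite corner. Without losing that setting, lay the rule flat in the other diagonal, tail bedded in the plain back corner and nose lying against the front rail, and let go of it. Then swing the loose rail in until it presses lightly on the nose, so that both diagonals are equal; leave everything so and the other things alone.

Things in the scene. Friction and masses are not known exactly. Their poses are not given: they have to be found in the camera images.
- frame: Fixed aluminium frame, rails 20 mm wide, 22 mm high, opening 150 mm deep (x), 180-200 mm wide (y). Origin on the bench: 75 mm from the inner faces of back (+x) and front (-x) rails, 95 mm from the fixed left rail (+y); these three are square. At -y is the loose rail; front and back rails run on about 55 mm past it. Plates on the left corners reach 25 mm up.
- corner_a (a point): Centre of the rule's 10 mm round tail when bedded in the back corner with the dark corner bracket (back rail and bracket, fixed 90 degrees, at the loose-rail side; 5 mm from both faces, 11 mm above the bench). The bracket is clamped at a width that differs each time. A 4 mm plate lies on top of it (top 26 mm high). Axes as the frame's.
- corner_b (a point): The same point for the plain back corner (back rail and left rail): frame [0.070, 0.090, 0.011].
- corner_c (a point): The same point for the front left corner (front rail and left rail), for the rule's nose: frame [-0.070, 0.090, 0.011].
- rail: The loose rail: aluminium, 20 mm wide and 22 mm high, hinged on the bracket. Origin on its hinge axis at bench height, 36 mm in front (-x) of the back rail's inner face and 10 mm outside the opening's edge. It runs 113 mm to its own -x and just clears the front rail; it starts swung outward (to the frame's -y) and holds where it is left; about 2 N at its free end moves it. Square when its axes are the frame's.
- rail_end (a point): Point of the loose rail at its free end, 5 mm inside its inner face, 109 mm from the hinge, 11 mm above the bench: the rule's nose centre comes here when the nose lies against both front rail and loose rail.
- rail_knob (a point): Centre of the upright black knob on top of the loose rail, 14 mm diameter, 22 to 52 mm above the bench (point at 37 mm), 93 mm from the hinge. To push the rail by.
- rule: The slide rule, lying flat: grey steel body 26 mm wide, 20 mm high, rubber feet, 0.75 kg in all. Origin at the centre of its black grip fin, 36 mm above the bench when lying; fin 40 mm long (x), 14 mm thick (y), 20 to 52 mm high, close to the centre of mass. x points from tail to nose, z up. The feet grip the bench with 14 N or more sideways.
- rule_tail (a point): Centre of the rule's round tail (10 mm diameter, upright), 80 mm behind the fin centre, 11 mm above the bench.
- tongue: The rule's sliding steel tongue. Origin at the centre of its upright black knob (14 mm diameter, up to 51 mm high; origin 36 mm above the bench). It slides along the rule's x, outward by up to 60 mm from 195 mm tail-to-nose length (starts 198 to 210 mm), and holds by friction: 6 N along the rule moves it, so a harder push on the nose loses the setting.
- rule_tip (a point): Centre of the round nose of the tongue (10 mm diameter), 35 mm ahead of its knob, 11 mm above the bench.
- loupe: Bystander: black eye loupe, 39 mm wide, 38 mm high; origin at its foot.
- part_tin: Bystander: round tin, 70 mm wide, 20 mm high; origin at its foot.
- flux_syringe: Bystander: orange flux syringe 132 mm long; origin under its middle.

How it is judged:
By the outcome, as a careful person would: the job done as asked, in the order asked, and still so for the second after the job is handed in, with the robot touching nothing.
It also fails if it takes over 72 s, if anything falls off the work surface, if the arm or the gripper's body presses on something with over 40 N, if the wrist force passes 120 N, or if a joint passes its speed limit or range.

ROBOT

A 6-joint arm with a two-finger parallel gripper is mounted at the origin on a cart in front of the work surface, level with it; the furniture and walls round the work are solid. World frame = base frame: x ahead of the robot, y to its left, z up, the work surface at z = 0. Lengths are in m, angles in degrees, forces in N, time in s.
With the tool pointing down it reaches from about 0.25 to 0.8 m from the base axis. Payload 8.5 kg.
Tool frame: the origin (TCP) lies midway between the tips of the shut fingers; the grasp point (between the pads) lies 19 mm behind it; z points along the fingers, y is the line along which they close (so a half turn about z gives the same grasp; the last joint's range is limited). The gripper opens to 85 mm and grips with 20 to 120 N. Pads are 22 mm wide; open, the fingers measure 114 mm over their backs; the gripper's body (76 mm by 85 mm) begins 54 mm behind the grasp point. The pads swing forward as they close: fully open they stand 13 mm farther back than shut.
Start: joints at [63.541, 13.648, -0.773, 75.585, 0, 90], TCP at [0.234, 0.47, 0.231] pointing down, gripper open.
Joint ranges: [-152.45, 152.45], [-59.26, 108.67], [-65.41, 83.53], [-104.44, 129.93], [-82.83, 76.93], [-180, 180]. Speed limits (degrees/s): [127.2, 127.2, 159.86, 180, 180, 180].

INTERFACE

Orientations are given as a 3x3 rotation matrix whose columns are the frame's x, y, z axes.
In Python, from bench import observe, camera, bot gives the robot as it stands.
- The arm moves only by the tool carry_out, never from a script. Its argument "plan" is a list of rows, each a list of 7 numbers: the finger opening in mm, from 0 to 85.4, then the shift along the tool's x, y, z scaled (see below), then the turn, a rotation vector about the tool's x, y, z scaled (see below). In form: [[grip, x, y, z, wx, wy, wz], ...]. A call has 1 to 8 rows; each row is the pose to reach, as a shift and turn from the pose commanded when the call began, along the tool's axes at that moment; what a row does not reach only later rows make up. The controller multiplies each number of a shift by 250 mm and each number of a turn by 90 degrees. A row lasts 1/8 s, in which the tool goes at most 62.5 mm and 10.7 degrees, less where a joint would pass 70% of its speed; a pose out of reach is approached as far as the arm can. A call with a number of a shift or a turn outside -1 to 1 is refused whole. A call with a gripper value outside its range is refused whole. The fingers move at their own pace and stop on an object; "squeeze" is the grip in N (left out, the last holds). Time passes only in rows, so rows that repeat a pose let the fingers close. It gives the time, the measured TCP pose, the force, the opening and the grip force at its end, in the units of the state.
- observe(): the state, without advancing time (a new reading comes with each control period).
- camera(name): name is "side" or "top"; returns a dict with "frame" (480x640x3 uint8, red, green, blue), "fx", "fy", "cx", "cy" (pixels), "camera_from_world" (4x4, takes a point from world to camera coordinates). Camera axes: x right, y down, z forward; pixel columns grow to the right and rows downward; lengths in m; the calibration is good to about 2 mm. A picture is of the moment at which its call begins. There is no depth.
- bot.finish_job(): hands the job in; it is judged then, once.
The state is a dict: "time": time; "joint_positions": joint angles; "dq": joint speeds; "effort": joint torques, N m; "position": TCP position; "tool_rot": TCP orientation; "ft_force": force on the tool from outside, world axes, zero at the start; "ft_torque": the same for the moment, N m; "width": finger opening in m; "grasp_force": force on a finger pad.
Only numpy, scipy, OpenCV 4.12 (cv2) and the standard library are available. Lean on these libraries where they do the work, as an engineer would, in place of code of your own. Each camera call takes 0.05 s, during which the arm holds its last target. There are 200 camera calls.

## Working session

There is one attempt and no reset: what is moved stays moved. The work goes in short steps, Python scripts to look and compute and a tool call to move; the robot and the scene stay as the last step left them, time stands still between calls to the robot, and variables do not carry over. Pictures are saved under pics/ and viewed, at most 10 in all, crops included, and the job is handed in when it is done.

Besides the shell and the picture viewer there is one more tool, called after ">>>" by a JSON object that holds its "fn" and its "kwargs", one argument or row to a line. carry_out: Moves the arm, as the interface text tells. Shifts and turns lie within -1 to 1; 1 stands for 250 mm of shift or 90 degrees of turn. Its arguments: {"type":"object","properties":{"plan":{"type":"array","items":{"type":"array","items":{"type":"number"}}},"squeeze":{"type":"number"}},"required":["plan"]}

```bash
ls; mkdir -p pics
python3 - <<'E'
from bench import observe,camera,bot
import cv2,json
s=observe();print({k:s[k] for k in('time','position','tool_rot','ft_force','width')})
for n in('side','top'):
    c=camera(n);cv2.imwrite(f'pics/{n}0.png',c['frame'][:,:,::-1]);print(n,c['fx'],c['fy'],c['cx'],c['cy'],c['camera_from_world'])
E
```

```text
pics
{'time': 0.0, 'position': array([0.23373411, 0.46964732, 0.23067831]), 'tool_rot': array([[-8.95250458e-01,  4.45562794e-01, -6.43648711e-04],
       [ 4.45563258e-01,  8.95249584e-01, -1.25093055e-03],
       [ 1.88581291e-05, -1.40668237e-03, -9.99999010e-01]]), 'ft_force': array([ 0.2022344 , -0.00511546, -0.29660935]), 'width': 0.08561079424664395}
side 594.5908023366937 594.5908023366937 329.8175815847618 246.9834239728193 [[ 0.87248833 -0.4884445   0.01364141 -0.51956125]
 [-0.23650139 -0.44655301 -0.8629354   0.10456154]
 [ 0.42758766  0.74967485 -0.50513009  1.00363035]
 [ 0.          0.          0.          1.        ]]
top 468.20469133675203 468.20469133675203 321.6936187798173 240.6733948505826 [[-0.01120282 -0.99942282 -0.03207047 -0.09453412]
 [-0.99332766  0.01480459 -0.11437213  0.51457395]
 [ 0.11478091  0.03057519 -0.99292019  0.92208792]
 [ 0.          0.          0.          1.        ]]
```

View pics/side0.png

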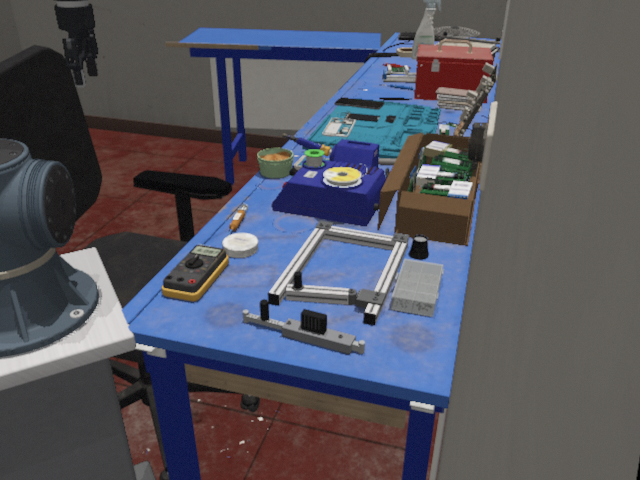

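View pics/top0.png

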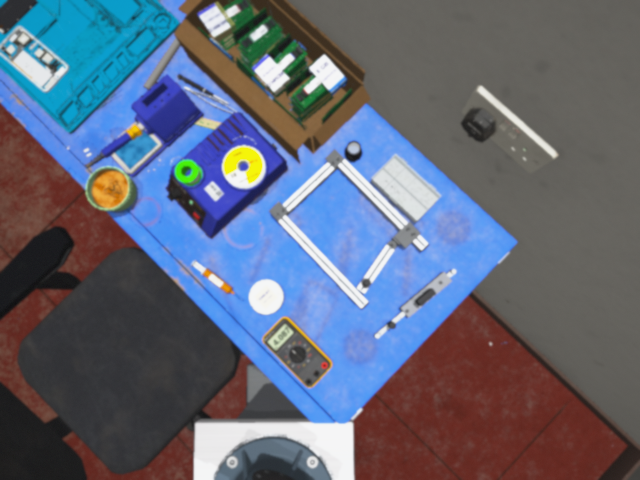

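The side view shows the frame at about (270-410, 225-320) and the rule at (245-365, 300-350). The top view shows the frame at (275-430, 150-305) and the rule at (375-457, 268-338). I'll zoom in on both.

Run:
```python
import cv2
a=cv2.imread('pics/side0.png')[215:360,235:435];cv2.imwrite('pics/side0z.png',cv2.resize(a,None,fx=4,fy=4,interpolation=cv2.INTER_CUBIC))
a=cv2.imread('pics/top0.png')[145:345,265:465];cv2.imwrite('pics/top0z.png',cv2.resize(a,None,fx=3,fy=3,interpolation=cv2.INTER_CUBIC))
```

```text
(no output)
```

View pics/side0z.png

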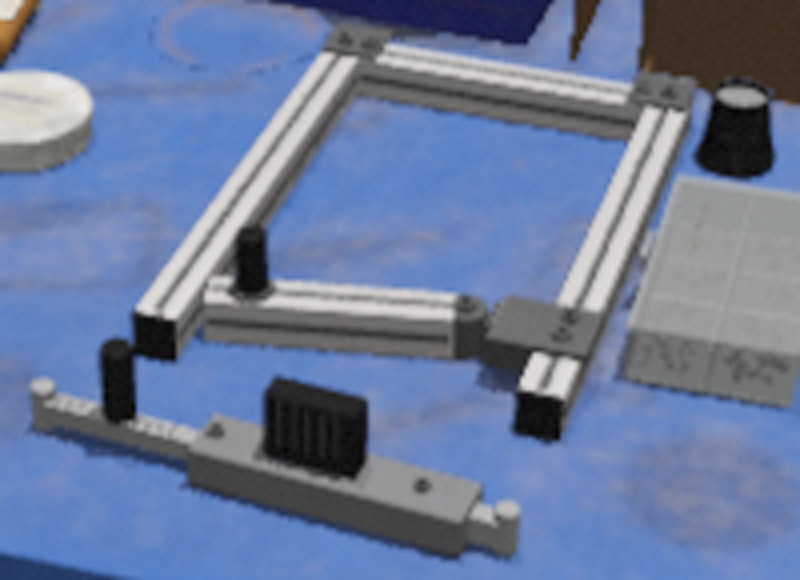

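View pics/top0z.png

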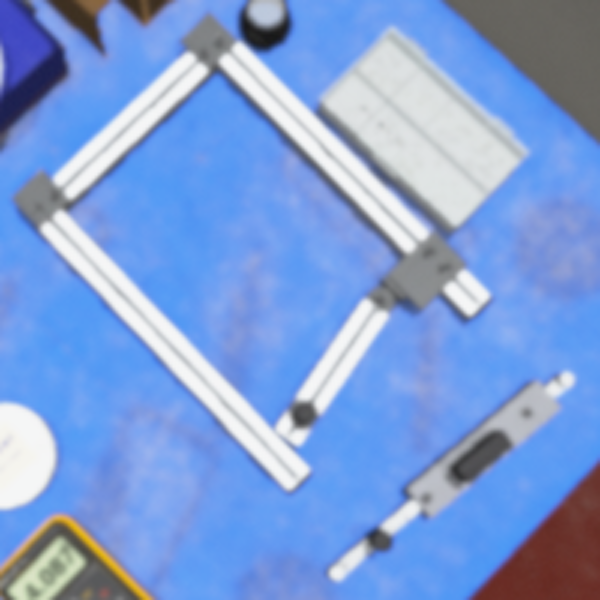

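The zooms show the rule in side crop from nose (42,383) to tail (508,510), with the fin top around (318,392) and knob top (117,345). The top crop shows rail edges and ends (front end 290,490/311,470; back end 470,320/491,296), the bracket inner edge about (433,235)-(385,275) and the rail knob at (303,408). I'll fit the models to these.

```bash
cat > h.py <<'E'
import numpy as np
K={'side':(594.5908,329.8176,246.9834,np.array([[0.87248833,-0.4884445,0.01364141,-0.51956125],[-0.23650139,-0.44655301,-0.8629354,0.10456154],[0.42758766,0.74967485,-0.50513009,1.00363035]])),
'top':(468.2047,321.6936,240.6734,np.array([[-0.01120282,-0.99942282,-0.03207047,-0.09453412],[-0.99332766,0.01480459,-0.11437213,0.51457395],[0.11478091,0.03057519,-0.99292019,0.92208792]]))}
def proj(n,p):
    f,cx,cy,T=K[n]; q=T[:,:3]@np.asarray(p)+T[:,3]; return np.array([f*q[0]/q[2]+cx,f*q[1]/q[2]+cy])
Z={'side':(4,235,215),'top':(3,265,145)}
def px(n,u,v):
    s,a,b=Z[n]; return np.array([(u+.5)/s-.5+a,(v+.5)/s-.5+b])
def W(pose,p):
    c,s=np.cos(pose[2]),np.sin(pose[2]); return np.array([pose[0]+c*p[0]-s*p[1],pose[1]+s*p[0]+c*p[1],p[2]])
def tri(d,z=None):
    from scipy.optimize import least_squares
    return least_squares(lambda p:np.concatenate([proj(n,p)-q for n,q in d]),[.3,-.2,.02])
E
cat > fit.py <<'E'
from h import *
from scipy.optimize import least_squares
def ld(n,a,b,q):  # signed distance px of q to projected line a-b
    A,B=proj(n,a),proj(n,b); d=(B-A)/np.linalg.norm(B-A); r=q-A; return d[0]*r[1]-d[1]*r[0]
# (view, fixed axis, value, z, points)
L=[('side','x',-.095,.022,[(325,55),(230,185),(137,312)]),('side','x',-.075,.022,[(355,66),(181,319)]),
('side','x',.075,.022,[(640,110),(560,303)]),('side','x',.095,.022,[(688,112),(602,308)]),('side','y',.095,.022,[(370,68),(630,103)]),
('top','x',-.095,.022,[(40,227),(165,360),(290,490)]),('top','x',-.075,.022,[(68,212),(190,342),(311,470)]),
('top','x',.075,.022,[(217,70),(311,162),(403,253)]),('top','x',.095,.022,[(235,47),(428,235)]),
('top','y',.095,.022,[(67,203),(210,72)]),('top','y',.115,.022,[(52,180),(187,52)])]
def res(v,lst=L):
    P=v[:3];o=[]
    for n,ax,val,z,pts in lst:
        a,b=((val,-.1,z),(val,.1,z)) if ax=='x' else ((-.1,val,z),(.1,val,z))
        a,b=W(P,a),W(P,b)
        o+=[ld(n,a,b,px(n,*p)) for p in pts]
    for val,u,w in((-.095,(137,312),(290,490)),(-.075,(181,319),(311,470))):
        o+=list(proj('top',W(P,(val,v[3],.022)))-px('top',*w))+list(proj('side',W(P,(val,v[3],.022)))-px('side',*u))
    for val,u,w in((.075,(518,392),(470,320)),(.095,(563,400),(491,296))):
        o+=list(proj('top',W(P,(val,v[4],.022)))-px('top',*w))+list(proj('side',W(P,(val,v[4],.022)))-px('side',*u))
    return np.array(o)
s=least_squares(res,[.35,-.17,-.8,-.15,-.15],loss='soft_l1');P=s.x[:3]
print('frame',P[:2],np.degrees(P[2]),s.x[3:]);print(np.round(res(s.x),1))
# bracket inner edge y
b=least_squares(lambda v:[ld(n,W(P,(.05,v[0],.026)),W(P,(.09,v[0],.026)),px(n,*q)) for n,q in(('top',(433,235)),('top',(410,255)),('side',(515,297)),('side',(600,312)))],[-.09])
print('edge y',b.x,b.fun)
def rr(v):
    o=[]
    for x,z,t,sd in((0,.052,(480,453),(316,390)),(v[3]-80e-3-35e-3,.051,(378,537),(118,345)),(-.08,v[4],(568,379),(508,509)),(v[3]-.08,v[4],(336,573),(42,383))):
        p=W(v[:3],(x,0,z)); o+=list(proj('top',p)-px('top',*t))+list(proj('side',p)-px('side',*sd))
    return np.array(o)
r=least_squares(rr,[.2,-.3,2.4,.205,.022]);print('rule',r.x,np.degrees(r.x[2]));print(np.round(r.fun,1))
for nm,t,sd in(('knobtop',(303,406),(252,230)),('rulknobtop',(378,537),(118,345)),('fintop',(480,453),(316,390)),('hinge',(382,294),(467,298))):
    k=tri([('top',px('top',*t)),('side',px('side',*sd))]);d=k.x-[*P[:2],0];c,s_=np.cos(P[2]),np.sin(P[2]);print(nm,k.x,'in frame',c*d[0]+s_*d[1],-s_*d[0]+c*d[1],np.round(k.fun,1))
E
python3 fit.py
```

```text
frame [ 0.55005583 -0.14578281] -46.95995725265123 [-0.15008668 -0.15233666]
[ 1.1  0.8  0.5  0.3  0.3 -1.2  0.4  0.2 -0.7  2.4  0.4  0.9  0.4  0.6
  1.4  0.7  0.3 -2.1 -1.5 -1.1 -2.  -0.7 -0.6  0.3 -0.1 -0.3 -0.1  0.8
  0.1 -0.9  0.1  0.5 -0.  -0.5  1.  -0.3  0.5 -1.1  1.1  0.9  1.1 -0.7]
edge y [-0.0932586] [-0.08427007 -0.60516717  0.64240736  0.38138015]
rule [ 0.39790275 -0.30220681  2.24392017  0.20165937  0.01934555] 128.56715535058393
[ 1.   1.2  0.6 -0.2  0.6  1.8  0.3 -1.3 -1.1  0.5  0.5 -0.4 -0.7 -0.
  1.2  0.1]
knobtop [ 0.42952733 -0.18601154  0.04977765] in frame -0.05285957487941931 -0.11554797773730281 [-0.6  1.3  1.2 -0.1]
rulknobtop [ 0.34524641 -0.23301057  0.04710541] in frame -0.07603158234526569 -0.20922423130154888 [-0.4  1.   0.9 -0. ]
fintop [ 0.39894266 -0.30011917  0.04992708] in frame 0.009664731301928936 -0.21578112958138135 [-0.3  0.7  0.6 -0.1]
hinge [ 0.50471896 -0.24219281  0.02429881] in frame 0.03952100049416314 -0.09893638961074287 [-0.7  1.4  1.3 -0.2]
```

```bash
cat >> h.py <<'E'
def go(x,y,z,yaw):
    """print tool-axis move (scaled) from present pose to TCP x,y,z with tool x at yaw deg, tool down"""
    from bench import observe
    from scipy.spatial.transform import Rotation as R
    s=observe(); R0=np.array(s['tool_rot']); c,q=np.cos(np.radians(yaw)),np.sin(np.radians(yaw))
    Rt=np.array([[c,q,0],[q,-c,0],[0,0,-1]])
    print('t',s['time'],'at',np.round(s['position'],4),'shift',np.round(R0.T@(np.array([x,y,z])-s['position'])/.25,3),'turn',np.round(R.from_matrix(R0.T@Rt).as_rotvec()/np.pi*2,3),'F',np.round(s['ft_force'],1))
E
echo
```

>>> {"fn": "carry_out", "kwargs": {
  "plan": [
    [85, -0.65, -0.82, 0, 0, 0, 0],
    [85, -0.65, -0.82, 0, 0, 0, 0],
    [85, -0.65, -0.82, 0, 0, 0, 0],
    [85, -0.65, -0.82, 0, 0, 0, 0],
    [85, -0.65, -0.82, 0, 0, 0, 0]
  ],
  "squeeze": 25
}}

```text
time: 0.72
position: [0.2879, 0.2111, 0.2313]
tool_rot: [[-0.893, 0.449, -0.0], [0.449, 0.893, -0.001], [-0.0, -0.001, -1.0]]
ft_force: [-0.2, 0.3, -0.4]
width: 0.0851
grasp_force: 0.0
```

>>> {"fn": "carry_out", "kwargs": {
  "plan": [
    [50, -0.65, -0.82, 0, 0, 0, 0],
    [50, -0.65, -0.82, 0, 0, 0, 0],
    [50, -0.65, -0.82, 0, 0, 0, 0],
    [50, -0.65, -0.82, 0, 0, 0, 0],
    [50, -0.65, -0.82, 0, 0, 0, 0]
  ]
}}

```text
time: 1.35
position: [0.3429, -0.0448, 0.2312]
tool_rot: [[-0.893, 0.451, 0.0], [0.451, 0.893, -0.0], [-0.0, -0.0, -1.0]]
ft_force: [-0.4, 0.2, 0.4]
width: 0.05
grasp_force: 0.0
```

```bash
python3 -c "
from h import *
go(.398,-.302,.10,128.6)"
```

```text
t 1.35 at [ 0.3429 -0.0448  0.2312] shift [-0.66  -0.819  0.525] turn [-0.     0.     0.273] F [-0.4  0.2  0.4]
```

>>> {"fn": "carry_out", "kwargs": {
  "plan": [
    [50, -0.66, -0.82, 0.525, 0, 0, 0.273],
    [50, -0.66, -0.82, 0.525, 0, 0, 0.273],
    [50, -0.66, -0.82, 0.525, 0, 0, 0.273],
    [50, -0.66, -0.82, 0.525, 0, 0, 0.273],
    [50, -0.66, -0.82, 0.525, 0, 0, 0.273],
    [50, -0.66, -0.82, 0.525, 0, 0, 0.273],
    [50, -0.66, -0.82, 0.525, 0, 0, 0.273]
  ]
}}

```text
time: 2.22
position: [0.3989, -0.2977, 0.0997]
tool_rot: [[-0.63, 0.777, -0.001], [0.777, 0.63, 0.001], [0.002, -0.0, -1.0]]
ft_force: [-0.5, 0.8, 0.5]
width: 0.0504
grasp_force: 0.0
```

Run:
```python
from h import *
go(.398,-.302,.024,128.6)
from bench import camera
import cv2
o=[]
for n,(r,c) in {'side':((225,365),(235,375)),'top':((245,385),(355,495))}.items():
    f=camera(n)['frame'][:,:,::-1][r[0]:r[1],c[0]:c[1]]; o.append(cv2.resize(f,None,fx=2.8,fy=2.8,interpolation=cv2.INTER_CUBIC))
cv2.imwrite('pics/hov.png',np.hstack(o))
```

```text
t 2.225 at [ 0.3989 -0.2977  0.0997] shift [-0.012 -0.014  0.303] turn [-0.    -0.001  0.005] F [-0.5  0.8  0.5]
```

View pics/hov.png

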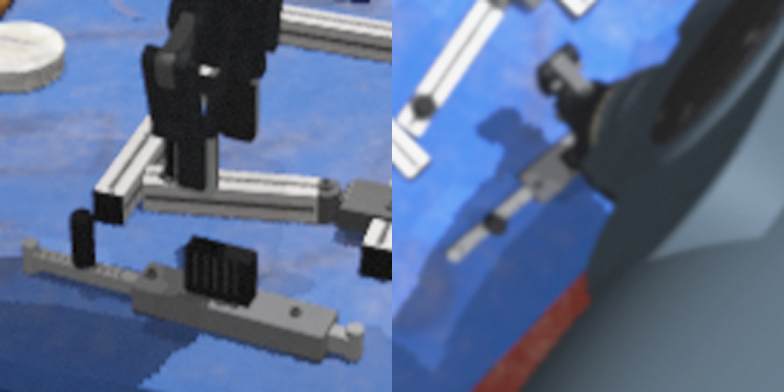

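The hover shot shows the fingers above the fin, with the fin at about (220,270) in the left half. I'll descend and grip.

>>> {"fn": "carry_out", "kwargs": {
  "plan": [
    [50, -0.008, -0.008, 0.303, 0, 0, 0.003],
    [50, -0.008, -0.008, 0.303, 0, 0, 0.003],
    [10, -0.008, -0.008, 0.303, 0, 0, 0.003],
    [10, -0.008, -0.008, 0.303, 0, 0, 0.003],
    [10, -0.008, -0.008, 0.303, 0, 0, 0.003],
    [10, -0.008, -0.008, 0.303, 0, 0, 0.003]
  ],
  "squeeze": 40
}}

```text
time: 3.08
position: [0.3989, -0.3024, 0.0261]
tool_rot: [[-0.625, 0.781, 0.002], [0.781, 0.625, -0.002], [-0.003, 0.0, -1.0]]
ft_force: [-3.1, 0.7, 8.0]
width: 0.0131
grasp_force: 42.6
```

Run:
```python
from h import *
go(.398,-.302,.10,128.6)
from bench import observe
s=observe();print(s['width'],s['grasp_force'],s['tool_rot'])
```

```text
t 3.075 at [ 0.3989 -0.3024  0.0261] shift [ 0.003 -0.002 -0.296] turn [0.    0.002 0.001] F [-3.1  0.7  8. ]
0.013089036482148804 42.58376598358154 [[-6.25137975e-01  7.80511854e-01  1.93862246e-03]
 [ 7.80510219e-01  6.25140803e-01 -1.66568043e-03]
 [-2.51199532e-03  4.71834553e-04 -9.99996734e-01]]
```

```bash
cat >> h.py <<'E'
P=np.array([.55006,-.14578,np.radians(-46.96)])
def fr(p):
    c,s=np.cos(P[2]),np.sin(P[2]); d=np.asarray(p[:2])-P[:2]; return np.array([c*d[0]+s*d[1],-s*d[0]+c*d[1]])
E
python3 - <<'E'
from h import *
th=np.degrees(np.arctan2(.177,-.14)); d=np.array([np.cos(np.radians(th)),np.sin(np.radians(th))])
yaw=th-46.96; print(yaw)
t=np.array([.062,-.077])+d*.0805
w=W(P,(*t,0)); go(w[0],w[1],.096,yaw); go(w[0],w[1],.030,yaw)
E
```

```text
81.38260302705416
t 3.075 at [ 0.3989 -0.3024  0.0261] shift [ 0.058  0.812 -0.279] turn [0.001 0.001 0.526] F [-3.1  0.7  8. ]
t 3.075 at [ 0.3989 -0.3024  0.0261] shift [ 0.059  0.812 -0.015] turn [0.001 0.001 0.526] F [-3.1  0.7  8. ]
```

>>> {"fn": "carry_out", "kwargs": {
  "plan": [
    [10, 0, 0, -0.15, 0, 0, 0],
    [10, 0, 0, -0.28, 0, 0, 0],
    [10, 0, 0, -0.28, 0, 0, 0]
  ]
}}

```text
time: 3.45
position: [0.3996, -0.3027, 0.0965]
tool_rot: [[-0.625, 0.78, 0.004], [0.78, 0.625, -0.003], [-0.005, 0.001, -1.0]]
ft_force: [0.4, 0.6, -8.5]
width: 0.0129
grasp_force: 41.0
```

>>> {"fn": "carry_out", "kwargs": {
  "plan": [
    [10, 0.058, 0.812, 0, 0, 0, 0.526],
    [10, 0.058, 0.812, 0, 0, 0, 0.526],
    [10, 0.058, 0.812, 0, 0, 0, 0.526],
    [10, 0.058, 0.812, 0, 0, 0, 0.526],
    [10, 0.058, 0.812, 0, 0, 0, 0.526],
    [10, 0.058, 0.812, 0, 0, 0, 0.526],
    [10, 0.058, 0.812, 0, 0, 0, 0.526]
  ]
}}

```text
time: 4.32
position: [0.5468, -0.1636, 0.0933]
tool_rot: [[0.148, 0.989, -0.002], [0.989, -0.148, 0.0], [0.0, -0.002, -1.0]]
ft_force: [-0.9, 1.1, -8.2]
width: 0.013
grasp_force: 41.7
```

Run:
```python
from h import *
th=np.degrees(np.arctan2(.177,-.14)); d=np.array([np.cos(np.radians(th)),np.sin(np.radians(th))])
yaw=th-46.96; 
t=np.array([.062,-.077])+d*.0805
w=W(P,(*t,0)); go(w[0],w[1],.045,yaw)
from bench import camera,observe
print(observe()['tool_rot'])
import cv2
o=[]
for n,(r,c) in {'side':((210,350),(260,460)),'top':((145,285),(265,465))}.items():
    f=camera(n)['frame'][:,:,::-1][r[0]:r[1],c[0]:c[1]]; o.append(cv2.resize(f,None,fx=4,fy=4,interpolation=cv2.INTER_CUBIC))
cv2.imwrite('pics/A1.png',o[0])
```

```text
t 4.325 at [ 0.5468 -0.1636  0.0933] shift [-0.001  0.006  0.193] turn [-0.001 -0.     0.001] F [-0.9  1.1 -8.2]
[[ 1.47996336e-01  9.88986627e-01 -1.59236807e-03]
 [ 9.88987898e-01 -1.47995904e-01  3.86454478e-04]
 [ 1.46534360e-04 -1.63202659e-03 -9.99998658e-01]]
```

View pics/A1.png

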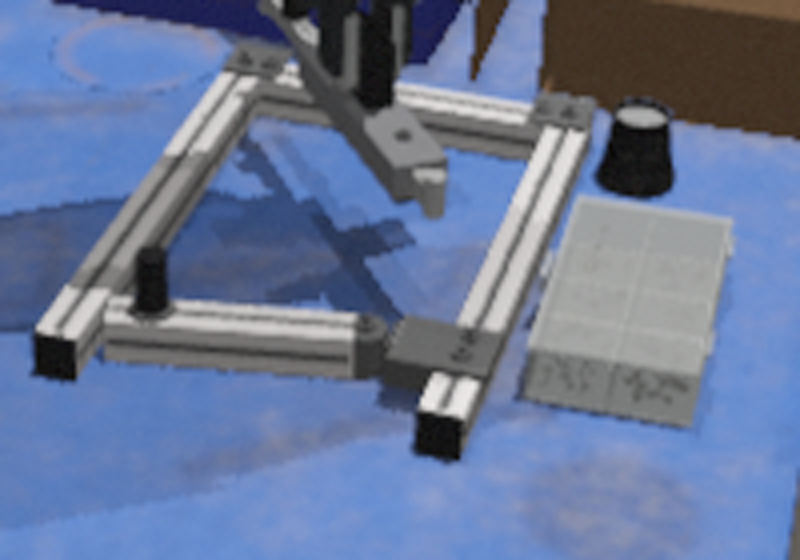

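The rule hangs over the opening with its tail at about (430,190) in the crop, inside the bracket corner. I'll lower it.

>>> {"fn": "carry_out", "kwargs": {
  "plan": [
    [10, 0, 0, 0.08, 0, 0, 0],
    [10, 0, 0, 0.16, 0, 0, 0],
    [10, 0, 0, 0.2, 0, 0, 0],
    [10, 0, 0, 0.24, 0, 0, 0],
    [10, 0, 0, 0.255, 0, 0, 0],
    [10, 0, 0, 0.255, 0, 0, 0]
  ]
}}

```text
time: 5.18
position: [0.5477, -0.1636, 0.0307]
tool_rot: [[0.15, 0.989, 0.0], [0.989, -0.15, -0.0], [-0.0, 0.0, -1.0]]
ft_force: [0.3, 0.4, -7.8]
width: 0.013
grasp_force: 41.6
```

Run:
```python
from h import *
from bench import observe
s=observe();print(s['position'],s['ft_force'],s['ft_torque'],s['time'])
R0=np.array(s['tool_rot'])
for n,v in(('fx',(1,0,0)),('fy',(0,1,0))):
    w=W([0,0,P[2]],v);print(n,np.round(R0.T@w,3))
print(proj('side',(.5349,-.2432,.0865)))
```

```text
[ 0.54768421 -0.16355078  0.03066934] [ 0.27853639  0.43888417 -7.75950078] [ 0.04656345 -0.02501282  0.00764341] 5.175
fx [-0.62   0.784  0.   ]
fy [ 0.784  0.62  -0.   ]
[369.46503475 254.08229338]
```

>>> {"fn": "carry_out", "kwargs": {
  "plan": [
    [10, -0.0094, -0.0074, 0.012, 0, 0, 0],
    [10, -0.0188, -0.0149, 0.012, 0, 0, 0],
    [10, -0.022, -0.0174, 0.012, 0, 0, 0],
    [10, -0.022, -0.0174, 0.012, 0, 0, 0]
  ]
}}

```text
time: 5.68
position: [0.5425, -0.1684, 0.0277]
tool_rot: [[0.15, 0.989, 0.0], [0.989, -0.15, -0.0], [-0.0, 0.0, -1.0]]
ft_force: [0.1, -0.3, -8.3]
width: 0.0133
grasp_force: 41.7
```

>>> {"fn": "carry_out", "kwargs": {
  "plan": [
    [10, -0.0016, -0.0012, 0, 0, 0, 0],
    [10, -0.0031, -0.0025, 0, 0, 0, 0],
    [10, -0.0031, -0.0025, 0, 0, 0, 0]
  ]
}}

```text
time: 6.05
position: [0.5417, -0.169, 0.0276]
tool_rot: [[0.15, 0.989, -0.0], [0.989, -0.15, -0.0], [-0.0, -0.0, -1.0]]
ft_force: [0.3, -1.1, -8.4]
width: 0.0131
grasp_force: 41.7
```

>>> {"fn": "carry_out", "kwargs": {
  "plan": [
    [10, -0.0016, -0.0012, 0, 0, 0, 0],
    [10, -0.0031, -0.0025, 0, 0, 0, 0],
    [10, -0.0031, -0.0025, 0, 0, 0, 0]
  ]
}}

```text
time: 6.42
position: [0.541, -0.1697, 0.0276]
tool_rot: [[0.15, 0.989, -0.0], [0.989, -0.15, -0.0], [-0.0, -0.0, -1.0]]
ft_force: [-0.5, 0.6, -7.5]
width: 0.0136
grasp_force: 41.7
```

>>> {"fn": "carry_out", "kwargs": {
  "plan": [
    [10, -0.0016, -0.0012, 0, 0, 0, 0],
    [10, -0.0031, -0.0025, 0, 0, 0, 0],
    [10, -0.0031, -0.0025, 0, 0, 0, 0]
  ]
}}

```text
time: 6.8
position: [0.5402, -0.1704, 0.0276]
tool_rot: [[0.15, 0.989, -0.0], [0.989, -0.15, -0.0], [-0.0, -0.0, -1.0]]
ft_force: [1.1, -0.9, -7.1]
width: 0.0133
grasp_force: 41.7
```

>>> {"fn": "carry_out", "kwargs": {
  "plan": [
    [10, -0.0016, -0.0012, 0, 0, 0, 0],
    [10, -0.0031, -0.0025, 0, 0, 0, 0],
    [10, -0.0031, -0.0025, 0, 0, 0, 0]
  ]
}}

```text
time: 7.18
position: [0.5398, -0.1708, 0.0277]
tool_rot: [[0.15, 0.989, 0.0], [0.989, -0.15, 0.0], [0.0, 0.0, -1.0]]
ft_force: [1.8, 2.8, -7.0]
width: 0.0133
grasp_force: 41.8
```

>>> {"fn": "carry_out", "kwargs": {
  "plan": [
    [10, -0.0016, -0.0012, 0, 0, 0, 0],
    [10, -0.0031, -0.0025, 0, 0, 0, 0],
    [10, -0.0031, -0.0025, 0, 0, 0, 0]
  ]
}}

```text
time: 7.55
position: [0.5395, -0.1709, 0.0278]
tool_rot: [[0.149, 0.989, 0.001], [0.989, -0.149, 0.001], [0.002, 0.001, -1.0]]
ft_force: [2.7, 6.5, -5.7]
width: 0.013
grasp_force: 42.0
```

>>> {"fn": "carry_out", "kwargs": {
  "plan": [
    [10, -0.001, 0.0045, 0, 0, 0, 0],
    [10, -0.0035, 0.0077, 0, 0, 0, 0],
    [10, -0.006, 0.011, 0, 0, 0, 0],
    [10, -0.006, 0.011, 0, 0, 0, 0]
  ]
}}

```text
time: 8.05
position: [0.5414, -0.1727, 0.0275]
tool_rot: [[0.15, 0.989, 0.0], [0.989, -0.15, 0.002], [0.002, -0.0, -1.0]]
ft_force: [1.3, 6.1, -7.4]
width: 0.0135
grasp_force: 41.7
```

>>> {"fn": "carry_out", "kwargs": {
  "plan": [
    [10, -0.0025, 0.0031, 0, 0, 0, 0],
    [10, -0.005, 0.0063, 0, 0, 0, 0],
    [10, -0.005, 0.0063, 0, 0, 0, 0]
  ]
}}

```text
time: 8.43
position: [0.5427, -0.1742, 0.0274]
tool_rot: [[0.15, 0.989, -0.0], [0.989, -0.15, 0.002], [0.002, -0.0, -1.0]]
ft_force: [2.0, 6.0, -8.5]
width: 0.0133
grasp_force: 41.7
```

>>> {"fn": "carry_out", "kwargs": {
  "plan": [
    [10, -0.0013, 0.0016, 0, 0, 0, 0],
    [10, -0.0025, 0.0031, 0, 0, 0, 0],
    [10, -0.0025, 0.0031, 0, 0, 0, 0]
  ]
}}

```text
time: 8.8
position: [0.5433, -0.1748, 0.0274]
tool_rot: [[0.15, 0.989, -0.0], [0.989, -0.15, 0.002], [0.002, -0.0, -1.0]]
ft_force: [1.5, 7.1, -8.0]
width: 0.0131
grasp_force: 41.7
```

>>> {"fn": "carry_out", "kwargs": {
  "plan": [
    [10, -0.0013, 0.0016, 0, 0, 0, 0],
    [10, -0.0025, 0.0031, 0, 0, 0, 0],
    [10, -0.0025, 0.0031, 0, 0, 0, 0]
  ]
}}

```text
time: 9.18
position: [0.544, -0.1755, 0.0274]
tool_rot: [[0.15, 0.989, -0.0], [0.989, -0.15, 0.002], [0.002, -0.0, -1.0]]
ft_force: [1.3, 5.1, -7.8]
width: 0.0132
grasp_force: 41.7
```

>>> {"fn": "carry_out", "kwargs": {
  "plan": [
    [10, -0.0013, 0.0016, 0, 0, 0, 0],
    [10, -0.0025, 0.0031, 0, 0, 0, 0],
    [10, -0.0025, 0.0031, 0, 0, 0, 0]
  ]
}}

```text
time: 9.55
position: [0.5446, -0.1762, 0.0274]
tool_rot: [[0.15, 0.989, -0.0], [0.989, -0.15, 0.002], [0.002, -0.0, -1.0]]
ft_force: [1.0, 6.0, -9.1]
width: 0.0133
grasp_force: 41.7
```

>>> {"fn": "carry_out", "kwargs": {
  "plan": [
    [10, -0.0013, 0.0016, 0, 0, 0, 0],
    [10, -0.0025, 0.0031, 0, 0, 0, 0],
    [10, -0.0025, 0.0031, 0, 0, 0, 0]
  ]
}}

```text
time: 9.93
position: [0.5453, -0.177, 0.0274]
tool_rot: [[0.15, 0.989, -0.0], [0.989, -0.15, 0.002], [0.002, -0.0, -1.0]]
ft_force: [2.0, 5.7, -8.5]
width: 0.0131
grasp_force: 41.7
```

>>> {"fn": "carry_out", "kwargs": {
  "plan": [
    [10, -0.0013, 0.0016, 0, 0, 0, 0],
    [10, -0.0025, 0.0031, 0, 0, 0, 0],
    [10, -0.0025, 0.0031, 0, 0, 0, 0]
  ]
}}

```text
time: 10.3
position: [0.546, -0.1777, 0.0274]
tool_rot: [[0.15, 0.989, -0.0], [0.989, -0.15, 0.002], [0.002, -0.0, -1.0]]
ft_force: [1.8, 5.9, -7.9]
width: 0.0132
grasp_force: 41.7
```

>>> {"fn": "carry_out", "kwargs": {
  "plan": [
    [10, -0.0013, 0.0016, 0, 0, 0, 0],
    [10, -0.0025, 0.0031, 0, 0, 0, 0],
    [10, -0.0025, 0.0031, 0, 0, 0, 0]
  ]
}}

```text
time: 10.68
position: [0.5462, -0.1778, 0.0273]
tool_rot: [[0.149, 0.989, -0.001], [0.989, -0.149, 0.003], [0.003, -0.001, -1.0]]
ft_force: [-0.5, 9.4, -5.8]
width: 0.0134
grasp_force: 42.0
```

>>> {"fn": "carry_out", "kwargs": {
  "plan": [
    [10, -0.0013, 0.0016, 0, 0, 0, 0],
    [10, -0.0025, 0.0031, 0, 0, 0, 0],
    [10, -0.0025, 0.0031, 0, 0, 0, 0]
  ]
}}

```text
time: 11.05
position: [0.5465, -0.1778, 0.0273]
tool_rot: [[0.149, 0.989, -0.002], [0.989, -0.149, 0.004], [0.004, -0.002, -1.0]]
ft_force: [-1.4, 12.7, -4.2]
width: 0.0131
grasp_force: 42.3
```

>>> {"fn": "carry_out", "kwargs": {
  "plan": [
    [10, 0.004, -0.002, 0.003, 0, 0, 0],
    [10, 0.004, -0.002, 0.006, 0, 0, 0],
    [10, 0.004, -0.002, 0.008, 0, 0, 0],
    [10, 0.004, -0.002, 0.008, 0, 0, 0]
  ]
}}

```text
time: 11.55
position: [0.5465, -0.1776, 0.0262]
tool_rot: [[0.15, 0.989, -0.0], [0.989, -0.15, 0.002], [0.002, -0.001, -1.0]]
ft_force: [-2.6, 11.2, 3.9]
width: 0.0132
grasp_force: 43.4
```

>>> {"fn": "carry_out", "kwargs": {
  "plan": [
    [40, 0, 0, 0, 0, 0, 0],
    [40, 0, 0, 0, 0, 0, 0],
    [40, 0, 0, -0.02, 0, 0, 0],
    [40, 0.1, 0, -0.02, 0, 0, 0],
    [40, 0.25, 0, -0.02, 0, 0, 0],
    [40, 0.347, 0, -0.02, 0, 0, 0],
    [40, 0.347, 0, -0.02, 0, 0, 0]
  ]
}}

```text
time: 12.42
position: [0.5605, -0.0922, 0.031]
tool_rot: [[0.148, 0.989, 0.001], [0.989, -0.148, -0.0], [-0.0, 0.001, -1.0]]
ft_force: [0.5, -0.4, 0.7]
width: 0.0398
grasp_force: 0.0
```

Run:
```python
from h import *
from bench import camera,observe
s=observe();print(s['position'],s['ft_force'],s['time'],proj('side',s['position']))
import cv2
o=[]
for n,(r,c) in {'side':((200,330),(280,420)),'top':((145,275),(270,410))}.items():
    f=camera(n)['frame'][:,:,::-1][r[0]:r[1],c[0]:c[1]]; o.append(cv2.resize(f,None,fx=2.85,fy=2.85,interpolation=cv2.INTER_CUBIC))
cv2.imwrite('pics/K1.png',np.hstack(o))
```

```text
[ 0.56052406 -0.09221315  0.03099763] [ 0.49187608 -0.36364067  0.73515776] 12.425 [337.49216137 240.01671424]
```

View pics/K1.png

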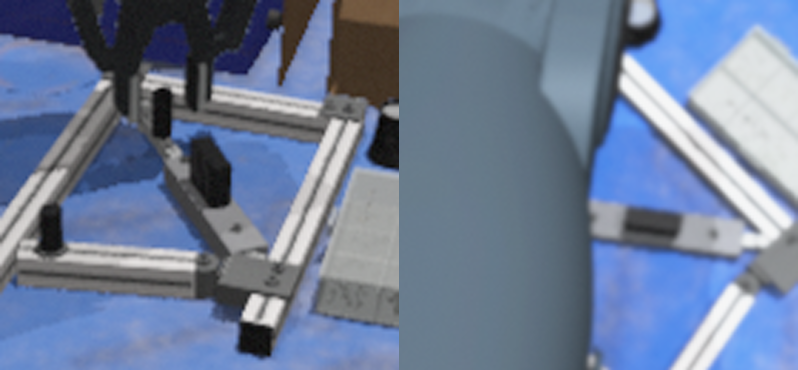

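The tail is bedded in the bracket corner and the knob (160,110) stands between the open fingers. I'll grip the knob and slide.

>>> {"fn": "carry_out", "kwargs": {
  "plan": [
    [5, 0, 0, 0, 0, 0, 0],
    [5, 0, 0, 0, 0, 0, 0],
    [5, 0, 0, 0, 0, 0, 0],
    [5, 0, 0, 0, 0, 0, 0]
  ],
  "squeeze": 30
}}

```text
time: 13.02
position: [0.5598, -0.0941, 0.0307]
tool_rot: [[0.151, 0.989, -0.0], [0.989, -0.151, -0.001], [-0.001, -0.0, -1.0]]
ft_force: [-2.8, -4.4, 3.9]
width: 0.0126
grasp_force: 29.3
```

>>> {"fn": "carry_out", "kwargs": {
  "plan": [
    [5, 0.012, 0, 0, 0, 0, 0],
    [5, 0.024, 0, 0, 0, 0, 0],
    [5, 0.036, 0, 0, 0, 0, 0],
    [5, 0.048, 0, 0, 0, 0, 0],
    [5, 0.06, 0, 0, 0, 0, 0],
    [5, 0.06, 0, 0, 0, 0, 0]
  ]
}}

```text
time: 13.78
position: [0.5621, -0.079, 0.0307]
tool_rot: [[0.151, 0.989, -0.0], [0.989, -0.151, -0.001], [-0.001, -0.0, -1.0]]
ft_force: [-2.7, -5.1, 3.8]
width: 0.0127
grasp_force: 29.3
```

>>> {"fn": "carry_out", "kwargs": {
  "plan": [
    [5, 0.008, 0, 0, 0, 0, 0],
    [5, 0.016, 0, 0, 0, 0, 0],
    [5, 0.016, 0, 0, 0, 0, 0]
  ]
}}

```text
time: 14.15
position: [0.5628, -0.0752, 0.0307]
tool_rot: [[0.151, 0.989, -0.0], [0.989, -0.151, -0.001], [-0.001, -0.0, -1.0]]
ft_force: [-2.9, -5.0, 4.3]
width: 0.0129
grasp_force: 29.3
```

>>> {"fn": "carry_out", "kwargs": {
  "plan": [
    [5, 0.004, 0, 0, 0, 0, 0],
    [5, 0.008, 0, 0, 0, 0, 0],
    [5, 0.008, 0, 0, 0, 0, 0]
  ]
}}

```text
time: 14.52
position: [0.563, -0.0734, 0.0307]
tool_rot: [[0.151, 0.989, -0.0], [0.989, -0.151, -0.002], [-0.002, -0.0, -1.0]]
ft_force: [-2.8, -5.4, 3.0]
width: 0.0129
grasp_force: 29.3
```

>>> {"fn": "carry_out", "kwargs": {
  "plan": [
    [5, 0.004, 0, 0, 0, 0, 0],
    [5, 0.004, 0, 0, 0, 0, 0]
  ]
}}

```text
time: 14.78
position: [0.5632, -0.0724, 0.0306]
tool_rot: [[0.151, 0.989, -0.0], [0.989, -0.151, -0.002], [-0.002, -0.0, -1.0]]
ft_force: [-3.0, -5.9, 4.5]
width: 0.0125
grasp_force: 29.3
```

>>> {"fn": "carry_out", "kwargs": {
  "plan": [
    [5, 0.004, 0, 0, 0, 0, 0],
    [5, 0.004, 0, 0, 0, 0, 0]
  ]
}}

```text
time: 15.02
position: [0.5633, -0.0714, 0.0307]
tool_rot: [[0.151, 0.989, -0.0], [0.989, -0.151, -0.002], [-0.002, -0.0, -1.0]]
ft_force: [-3.0, -5.3, 4.0]
width: 0.0126
grasp_force: 29.3
```

>>> {"fn": "carry_out", "kwargs": {
  "plan": [
    [5, 0.004, 0, 0, 0, 0, 0],
    [5, 0.004, 0, 0, 0, 0, 0]
  ]
}}

```text
time: 15.28
position: [0.5633, -0.0712, 0.0306]
tool_rot: [[0.151, 0.988, -0.001], [0.988, -0.151, -0.003], [-0.003, -0.0, -1.0]]
ft_force: [-3.6, -8.3, 3.8]
width: 0.0126
grasp_force: 29.3
```

>>> {"fn": "carry_out", "kwargs": {
  "plan": [
    [5, 0.003, 0, 0, 0, 0, 0],
    [5, 0.003, 0, 0, 0, 0, 0]
  ]
}}

```text
time: 15.52
position: [0.5633, -0.0711, 0.0306]
tool_rot: [[0.152, 0.988, -0.001], [0.988, -0.152, -0.004], [-0.004, -0.0, -1.0]]
ft_force: [-4.2, -12.8, 3.1]
width: 0.0128
grasp_force: 29.3
```

>>> {"fn": "carry_out", "kwargs": {
  "plan": [
    [5, 0.003, 0, 0, 0, 0, 0],
    [5, 0.003, 0, 0, 0, 0, 0]
  ]
}}

```text
time: 15.78
position: [0.5633, -0.071, 0.0306]
tool_rot: [[0.152, 0.988, -0.001], [0.988, -0.152, -0.006], [-0.006, -0.0, -1.0]]
ft_force: [-4.6, -15.6, 4.6]
width: 0.0125
grasp_force: 29.3
```

>>> {"fn": "carry_out", "kwargs": {
  "plan": [
    [5, -0.003, 0, 0, 0, 0, 0],
    [5, -0.003, 0, 0, 0, 0, 0]
  ]
}}

```text
time: 16.02
position: [0.5633, -0.071, 0.0306]
tool_rot: [[0.152, 0.988, -0.001], [0.988, -0.152, -0.004], [-0.004, -0.0, -1.0]]
ft_force: [-3.3, -11.6, 4.6]
width: 0.0128
grasp_force: 29.3
```

>>> {"fn": "carry_out", "kwargs": {
  "plan": [
    [5, 0, -0.004, 0, 0, 0, 0],
    [5, 0, -0.008, 0, 0, 0, 0],
    [5, 0, -0.008, 0, 0, 0, 0]
  ]
}}

```text
time: 16.4
position: [0.5625, -0.0704, 0.0307]
tool_rot: [[0.151, 0.988, 0.001], [0.988, -0.151, -0.003], [-0.003, 0.002, -1.0]]
ft_force: [0.2, -10.2, 0.7]
width: 0.0128
grasp_force: 29.3
```

```bash
cat >> h.py <<'E'
def ft():
    from bench import observe
    s=observe();R0=np.array(s['tool_rot']);print('t',s['time'],'pos',np.round(s['position']*1000,2),'fr',np.round(fr(s['position'])*1000,2),'Ftool',np.round(R0.T@s['ft_force'],1),'Ffr',np.round([s['ft_force'][:2]@W([0,0,P[2]],(1,0,0))[:2],s['ft_force'][:2]@W([0,0,P[2]],(0,1,0))[:2]],1),'T',np.round(s['ft_torque'],2),'w',round(s['width']*1000,1))
E
python3 -c "
from h import *
ft()"
```

```text
t 16.4 pos [562.54 -70.39  30.68] fr [-46.59  60.57] Ftool [-10.    1.8  -0.6] Ffr [ 7.6 -6.8] T [-1.97 -0.12  0.02] w 12.8
```

>>> {"fn": "carry_out", "kwargs": {
  "plan": [
    [5, 0, -0.004, 0, 0, 0, 0],
    [5, 0, -0.004, 0, 0, 0, 0]
  ]
}}

```text
time: 16.65
position: [0.5621, -0.0701, 0.0307]
tool_rot: [[0.151, 0.988, 0.002], [0.988, -0.151, -0.003], [-0.003, 0.003, -1.0]]
ft_force: [2.5, -8.5, -1.7]
width: 0.0128
grasp_force: 29.3
```

```bash
python3 -c "
from h import *
ft()"
```

```text
t 16.65 pos [562.09 -70.06  30.72] fr [-47.13  60.47] Ftool [-8.   3.7  1.7] Ffr [ 7.9 -4. ] T [-1.84 -0.54  0.03] w 12.8
```

>>> {"fn": "carry_out", "kwargs": {
  "plan": [
    [5, 0, -0.004, 0, 0, 0, 0],
    [5, 0, -0.004, 0, 0, 0, 0]
  ]
}}

```text
time: 16.9
position: [0.5619, -0.07, 0.0308]
tool_rot: [[0.151, 0.988, 0.004], [0.988, -0.151, -0.003], [-0.003, 0.004, -1.0]]
ft_force: [4.6, -9.0, -2.5]
width: 0.0127
grasp_force: 29.3
```

```bash
python3 -c "
from h import *
ft()"
```

```text
t 16.9 pos [561.9  -70.    30.82] fr [-47.3   60.38] Ftool [-8.2  5.9  2.5] Ffr [ 9.7 -2.8] T [-1.85 -1.08  0.04] w 12.7
```

>>> {"fn": "carry_out", "kwargs": {
  "plan": [
    [5, 0, -0.004, 0, 0, 0, 0],
    [5, 0, -0.004, 0, 0, 0, 0]
  ]
}}

```text
time: 17.15
position: [0.5616, -0.07, 0.0309]
tool_rot: [[0.151, 0.988, 0.005], [0.988, -0.151, -0.003], [-0.003, 0.005, -1.0]]
ft_force: [7.1, -9.7, -5.1]
width: 0.0124
grasp_force: 29.3
```

```bash
python3 -c "
from h import *
ft()"
```

```text
t 17.15 pos [561.64 -69.98  30.88] fr [-47.5  60.2] Ftool [-8.5  8.4  5.2] Ffr [11.9 -1.4] T [-1.97 -1.67  0.04] w 12.4
```

>>> {"fn": "carry_out", "kwargs": {
  "plan": [
    [5, 0, 0.006, 0, 0, 0, 0],
    [5, 0.002, 0.006, 0, 0, 0, 0],
    [5, 0.002, 0.006, 0, 0, 0, 0]
  ]
}}

```text
time: 17.52
position: [0.5621, -0.07, 0.0308]
tool_rot: [[0.151, 0.988, 0.003], [0.988, -0.151, -0.004], [-0.004, 0.003, -1.0]]
ft_force: [3.1, -11.3, -1.9]
width: 0.0126
grasp_force: 29.5
```

```bash
python3 -c "
from h import *
ft()"
```

```text
t 17.525 pos [562.07 -69.97  30.77] fr [-47.21  60.52] Ftool [-10.7   4.8   1.9] Ffr [10.4 -5.4] T [-2.32 -0.76  0.02] w 12.6
```

>>> {"fn": "carry_out", "kwargs": {
  "plan": [
    [5, 0.002, 0, 0, 0, 0, 0],
    [5, 0.002, 0, 0, 0, 0, 0]
  ]
}}

```text
time: 17.77
position: [0.5621, -0.0699, 0.0308]
tool_rot: [[0.152, 0.988, 0.003], [0.988, -0.152, -0.005], [-0.004, 0.003, -1.0]]
ft_force: [2.7, -13.6, -2.1]
width: 0.0126
grasp_force: 29.5
```

```bash
python3 -c "
from h import *
ft()"
```

```text
t 17.775 pos [562.07 -69.91  30.78] fr [-47.25  60.56] Ftool [-13.    4.7   2.2] Ffr [11.8 -7.3] T [-2.72 -0.67  0.04] w 12.6
```

>>> {"fn": "carry_out", "kwargs": {
  "plan": [
    [5, -0.004, 0.003, 0, 0, 0, 0],
    [5, -0.009, 0.005, 0, 0, 0, 0],
    [5, -0.009, 0.005, 0, 0, 0, 0]
  ]
}}

```text
time: 18.15
position: [0.5622, -0.0701, 0.0307]
tool_rot: [[0.15, 0.989, 0.001], [0.989, -0.15, -0.001], [-0.0, 0.001, -1.0]]
ft_force: [3.1, -4.5, 0.3]
width: 0.0129
grasp_force: 29.7
```

```bash
python3 -c "
from h import *
ft()"
```

```text
t 18.15 pos [562.2  -70.07  30.74] fr [-47.05  60.55] Ftool [-4.   3.8 -0.3] Ffr [ 5.4 -0.8] T [-0.82 -0.56  0.01] w 12.9
```

>>> {"fn": "carry_out", "kwargs": {
  "plan": [
    [40, 0, 0, 0, 0, 0, 0],
    [40, 0, 0, 0, 0, 0, 0],
    [40, -0.15, 0, 0, 0, 0, -0.005],
    [40, -0.3, 0, 0, 0, 0, -0.005],
    [40, -0.435, 0, 0.004, 0, 0, -0.005],
    [40, -0.435, 0, 0.012, 0, 0, -0.005],
    [40, -0.435, 0, 0.012, 0, 0, -0.005]
  ]
}}

```text
time: 19.02
position: [0.5447, -0.1767, 0.0272]
tool_rot: [[0.143, 0.99, -0.001], [0.99, -0.143, 0.001], [0.001, -0.001, -1.0]]
ft_force: [0.3, 0.2, -0.2]
width: 0.0396
grasp_force: 0.0
```

Run:
```python
from h import *
ft()
from bench import camera
import cv2
f=camera('side')['frame'][:,:,::-1][205:305,275:425]
cv2.imwrite('pics/C1.png',cv2.resize(f,None,fx=5.3,fy=5.3,interpolation=cv2.INTER_CUBIC))
```

```text
t 19.025 pos [ 544.65 -176.7    27.22] fr [ 18.91 -25.06] Ftool [0.3 0.2 0.2] Ffr [0.  0.3] T [ 0.03  0.   -0.02] w 39.6
```

View pics/C1.png

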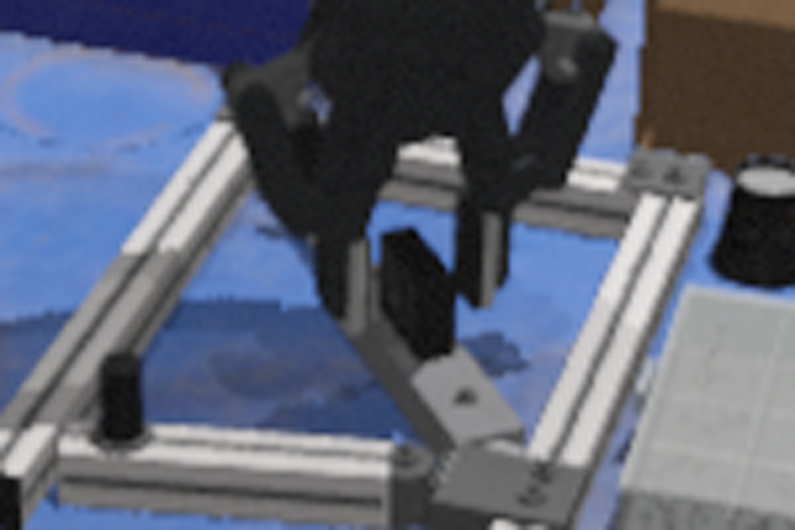

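The view shows the fin (415,290) between the open fingers and the rule lying in the diagonal. I'll grip and lift.

>>> {"fn": "carry_out", "kwargs": {
  "plan": [
    [10, 0, 0.004, 0, 0, 0, 0],
    [10, 0, 0.004, 0, 0, 0, 0],
    [10, 0, 0.004, 0, 0, 0, 0],
    [10, 0, 0.004, 0, 0, 0, 0]
  ],
  "squeeze": 40
}}

```text
time: 19.58
position: [0.5463, -0.1766, 0.0277]
tool_rot: [[0.142, 0.99, 0.001], [0.99, -0.142, 0.001], [0.001, 0.0, -1.0]]
ft_force: [1.1, 6.5, 2.3]
width: 0.0133
grasp_force: 40.2
```

```bash
python3 -c "
from h import *
ft()"
```

```text
t 19.575 pos [ 546.34 -176.64   27.73] fr [ 20.02 -23.78] Ftool [ 6.6  0.2 -2.3] Ffr [-4.   5.3] T [ 1.07 -0.25 -0.23] w 13.3
```

>>> {"fn": "carry_out", "kwargs": {
  "plan": [
    [10, 0.004, 0, 0, 0, 0, 0],
    [10, 0.004, 0, -0.01, 0, 0, 0],
    [10, 0.004, 0, -0.03, 0, 0, 0],
    [10, 0.004, 0, -0.1, 0, 0, 0],
    [10, 0.004, 0, -0.26, 0, 0, 0],
    [10, 0.004, 0, -0.26, 0, 0, 0]
  ]
}}

```text
time: 20.32
position: [0.5475, -0.177, 0.0949]
tool_rot: [[0.142, 0.99, 0.004], [0.99, -0.142, -0.002], [-0.001, 0.004, -1.0]]
ft_force: [0.5, -1.6, -6.8]
width: 0.0136
grasp_force: 40.7
```

>>> {"fn": "carry_out", "kwargs": {
  "plan": [
    [10, 0, 0, 0, 0, 0, -0.59],
    [10, 0, 0, 0, 0, 0, -0.59],
    [10, 0, 0, 0, 0, 0, -0.59],
    [10, 0, 0, 0, 0, 0, -0.59],
    [10, 0, 0, 0, 0, 0, -0.59],
    [10, 0, 0, 0, 0, 0, -0.59]
  ]
}}

```text
time: 21.08
position: [0.545, -0.1762, 0.091]
tool_rot: [[-0.705, 0.709, -0.003], [0.709, 0.705, 0.001], [0.002, -0.001, -1.0]]
ft_force: [-0.9, -0.0, -8.1]
width: 0.013
grasp_force: 40.6
```

```bash
echo 'P=np.array([.5499,-.1462,np.radians(-46.42)])' >> h.py; python3 -c "
from h import *
ft(); w=W(P,(.0180,.0184,0)); go(w[0],w[1],.085,188.4); go(w[0],w[1],.030,188.4)"
```

```text
t 21.075 pos [ 545.05 -176.15   90.99] fr [ 18.35 -24.16] Ftool [ 0.6 -0.7  8.1] Ffr [-0.6 -0.7] T [-0.04  0.03 -0.06] w 13.0
t 21.075 at [ 0.545  -0.1762  0.091 ] shift [-0.002  0.17   0.024] turn [-0.    -0.002 -0.595] F [-0.9 -0.  -8.1]
t 21.075 at [ 0.545  -0.1762  0.091 ] shift [-0.003  0.171  0.244] turn [-0.    -0.002 -0.595] F [-0.9 -0.  -8.1]
```

>>> {"fn": "carry_out", "kwargs": {
  "plan": [
    [10, -0.002, 0.17, 0.02, 0, 0, -0.595],
    [10, -0.002, 0.17, 0.02, 0, 0, -0.595],
    [10, -0.002, 0.17, 0.02, 0, 0, -0.595],
    [10, -0.002, 0.17, 0.02, 0, 0, -0.595],
    [10, -0.002, 0.17, 0.02, 0, 0, -0.595],
    [10, -0.002, 0.17, 0.02, 0, 0, -0.595],
    [10, -0.002, 0.17, 0.02, 0, 0, -0.595]
  ]
}}

```text
time: 21.95
position: [0.5763, -0.1468, 0.0871]
tool_rot: [[-0.99, -0.141, -0.001], [-0.141, 0.99, 0.0], [0.001, 0.0, -1.0]]
ft_force: [0.3, -0.5, -7.5]
width: 0.0132
grasp_force: 41.5
```

Run:
```python
from h import *
ft(); w=W(P,(.0180,.0184,0)); go(w[0],w[1],.031,188.4)
from bench import camera
import cv2
o=[]
for n,(r,c) in {'side':((200,320),(265,425)),'top':((140,300),(265,425))}.items():
    f=camera(n)['frame'][:,:,::-1][r[0]:r[1],c[0]:c[1]]; o.append(cv2.resize(f,(400,int(400*f.shape[0]/f.shape[1])),interpolation=cv2.INTER_CUBIC))
o[0]=cv2.copyMakeBorder(o[0],0,o[1].shape[0]-o[0].shape[0],0,0,cv2.BORDER_CONSTANT)
cv2.imwrite('pics/B1.png',np.hstack(o))
# predicted tail & nose
from bench import observe
s=observe();x=np.array(s['tool_rot'])[:,0];z=s['position'][2]-.0265
for k in(-.0815,.1446):
    p=s['position']+k*x;p[2]=.011+z;q=proj('side',p);t=proj('top',p);print(fr(p),'side',(q-[265,200])*2.5,'top',(t-[265,140])*2.5+[400,0])
for p in((.075,.095),(-.075,.095),(-.075,-.12)):
    w=W(P,(*p,.022));print('corner side',(proj('side',w)-[265,200])*2.5)
```

```text
t 21.95 pos [ 576.28 -146.76   87.06] fr [18.59 18.73] Ftool [-0.2 -0.5  7.5] Ffr [ 0.5 -0.1] T [-0.02 -0.06  0.  ] w 13.2
t 21.95 at [ 0.5763 -0.1468  0.0871] shift [0.002 0.001 0.224] turn [ 0.    -0.001 -0.003] F [ 0.3 -0.5 -7.5]
[0.0658448  0.08532038] side [318.4728432   49.41774878] top [580.83917511  63.35431753]
[-0.06492251 -0.09912774] side [ 77.10902744 139.01591477] top [627.64225307 347.68319827]
corner side [328.15621386 101.46273691]
corner side [147.77984255  72.51211151]
corner side [ 54.36309667 212.41777656]
```

View pics/B1.png

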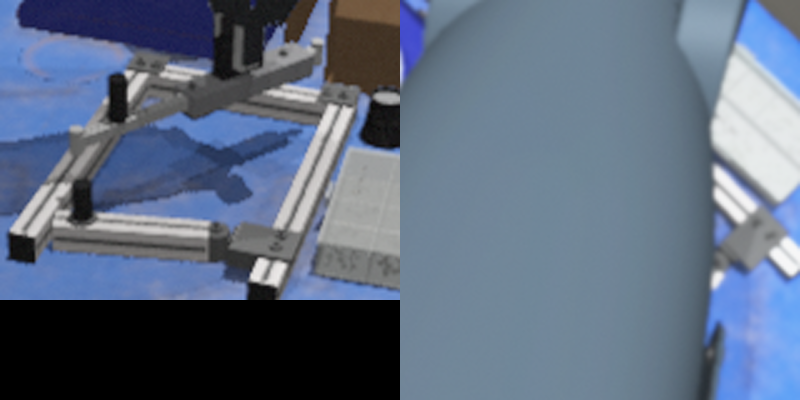

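The rule is over the second diagonal, with nose (77,139) and tail (317,48) matching prediction. I'll lower it.

>>> {"fn": "carry_out", "kwargs": {
  "plan": [
    [10, 0.002, 0, 0.1, 0, 0, 0],
    [10, 0.002, 0, 0.15, 0, 0, 0],
    [10, 0.002, 0, 0.19, 0, 0, 0],
    [10, 0.002, 0, 0.225, 0, 0, 0],
    [10, 0.002, 0, 0.234, 0, 0, 0],
    [10, 0.002, 0, 0.234, 0, 0, 0]
  ]
}}

```text
time: 22.8
position: [0.5763, -0.1469, 0.0292]
tool_rot: [[-0.989, -0.147, 0.0], [-0.147, 0.989, -0.0], [-0.0, -0.0, -1.0]]
ft_force: [-0.6, 0.4, -7.5]
width: 0.013
grasp_force: 41.4
```

```bash
python3 -c "
from h import *
ft()
from bench import observe
R0=np.array(observe()['tool_rot'])
for v in((1,0,0),(0,1,0)): print(R0.T@W([0,0,P[2]],v))"
```

```text
t 22.8 pos [ 576.26 -146.91   29.21] fr [18.69 18.61] Ftool [0.6 0.5 7.5] Ffr [-0.7 -0.2] T [ 0.03  0.04 -0.02] w 13.0
[-5.75405583e-01 -8.17868188e-01  2.05151527e-04]
[-8.17868205e-01  5.75405595e-01  6.50246280e-07]
```

>>> {"fn": "carry_out", "kwargs": {
  "plan": [
    [10, -0.005, 0.0035, 0, 0, 0, 0],
    [10, -0.0098, 0.0069, 0, 0, 0, 0],
    [10, -0.0098, 0.0069, 0, 0, 0, 0]
  ]
}}

```text
time: 23.18
position: [0.5785, -0.1447, 0.0293]
tool_rot: [[-0.989, -0.147, 0.0], [-0.147, 0.989, -0.0], [-0.0, -0.0, -1.0]]
ft_force: [-0.5, -0.1, -7.9]
width: 0.0132
grasp_force: 41.5
```

>>> {"fn": "carry_out", "kwargs": {
  "plan": [
    [10, -0.0033, 0.0023, 0, 0, 0, 0],
    [10, -0.0033, 0.0023, 0, 0, 0, 0]
  ]
}}

```text
time: 23.42
position: [0.5786, -0.1443, 0.0291]
tool_rot: [[-0.989, -0.147, -0.001], [-0.147, 0.989, -0.001], [0.001, -0.0, -1.0]]
ft_force: [-2.7, -2.1, -6.5]
width: 0.0131
grasp_force: 41.8
```

>>> {"fn": "carry_out", "kwargs": {
  "plan": [
    [10, -0.0033, 0.0023, 0, 0, 0, 0],
    [10, -0.0033, 0.0023, 0, 0, 0, 0]
  ]
}}

```text
time: 23.68
position: [0.5786, -0.144, 0.029]
tool_rot: [[-0.989, -0.146, -0.002], [-0.146, 0.989, -0.001], [0.002, -0.001, -1.0]]
ft_force: [-6.3, -3.5, -4.0]
width: 0.0131
grasp_force: 42.2
```

```bash
python3 -c "
from h import *
ft()"
```

```text
t 23.675 pos [ 578.6  -144.02   29.03] fr [18.2  22.29] Ftool [ 6.7 -2.6  4. ] Ffr [-1.8 -7. ] T [-0.89  1.13 -0.23] w 13.1
```

>>> {"fn": "carry_out", "kwargs": {
  "plan": [
    [10, 0.001, -0.003, 0, 0, 0, 0],
    [10, -0.0023, -0.0081, 0, 0, 0, 0],
    [10, -0.0023, -0.0081, 0, 0, 0, 0]
  ]
}}

```text
time: 24.05
position: [0.5796, -0.1454, 0.0286]
tool_rot: [[-0.989, -0.147, -0.002], [-0.147, 0.989, 0.0], [0.002, 0.0, -1.0]]
ft_force: [-4.4, -1.6, -6.6]
width: 0.0134
grasp_force: 41.7
```

>>> {"fn": "carry_out", "kwargs": {
  "plan": [
    [10, -0.0023, -0.0033, 0, 0, 0, 0],
    [10, -0.0023, -0.0033, 0, 0, 0, 0]
  ]
}}

```text
time: 24.3
position: [0.5802, -0.146, 0.0285]
tool_rot: [[-0.989, -0.147, -0.002], [-0.147, 0.989, 0.0], [0.002, 0.001, -1.0]]
ft_force: [-5.2, -2.0, -7.8]
width: 0.0131
grasp_force: 41.6
```

>>> {"fn": "carry_out", "kwargs": {
  "plan": [
    [10, -0.0023, -0.0033, 0, 0, 0, 0],
    [10, -0.0023, -0.0033, 0, 0, 0, 0]
  ]
}}

```text
time: 24.55
position: [0.5808, -0.1466, 0.0285]
tool_rot: [[-0.989, -0.147, -0.003], [-0.147, 0.989, 0.0], [0.002, 0.001, -1.0]]
ft_force: [-5.3, -0.9, -7.7]
width: 0.0132
grasp_force: 41.6
```

```bash
python3 -c "
from h import *
ft()"
```

```text
t 24.55 pos [ 580.78 -146.62   28.46] fr [21.59 22.08] Ftool [ 5.4 -0.1  7.7] Ffr [-3.  -4.5] T [-0.25  1.04 -0.05] w 13.2
```

>>> {"fn": "carry_out", "kwargs": {
  "plan": [
    [10, -0.0023, -0.0033, 0, 0, 0, 0],
    [10, -0.0023, -0.0033, 0, 0, 0, 0]
  ]
}}

```text
time: 24.8
position: [0.5814, -0.1474, 0.0284]
tool_rot: [[-0.989, -0.147, -0.003], [-0.147, 0.989, 0.0], [0.003, 0.001, -1.0]]
ft_force: [-4.2, -0.8, -8.4]
width: 0.0131
grasp_force: 41.5
```

>>> {"fn": "carry_out", "kwargs": {
  "plan": [
    [10, -0.0023, -0.0033, 0, 0, 0, 0],
    [10, -0.0023, -0.0033, 0, 0, 0, 0]
  ]
}}

```text
time: 25.05
position: [0.5821, -0.1481, 0.0284]
tool_rot: [[-0.989, -0.147, -0.003], [-0.147, 0.989, 0.0], [0.003, 0.001, -1.0]]
ft_force: [-5.3, -1.3, -7.8]
width: 0.0134
grasp_force: 41.5
```

```bash
python3 -c "
from h import *
ft()"
```

```text
t 25.05 pos [ 582.15 -148.08   28.43] fr [23.59 22.07] Ftool [ 5.4 -0.5  7.8] Ffr [-2.7 -4.8] T [-0.23  1.13  0.03] w 13.4
```

>>> {"fn": "carry_out", "kwargs": {
  "plan": [
    [10, -0.0023, -0.0033, 0, 0, 0, 0],
    [10, -0.0023, -0.0033, 0, 0, 0, 0]
  ]
}}

```text
time: 25.3
position: [0.5828, -0.1488, 0.0284]
tool_rot: [[-0.989, -0.147, -0.003], [-0.147, 0.989, 0.0], [0.003, 0.001, -1.0]]
ft_force: [-5.5, -2.1, -9.0]
width: 0.0131
grasp_force: 41.5
```

>>> {"fn": "carry_out", "kwargs": {
  "plan": [
    [10, -0.0023, -0.0033, 0, 0, 0, 0],
    [10, -0.0023, -0.0033, 0, 0, 0, 0]
  ]
}}

```text
time: 25.55
position: [0.5831, -0.1493, 0.0283]
tool_rot: [[-0.989, -0.147, -0.003], [-0.147, 0.989, 0.001], [0.003, 0.001, -1.0]]
ft_force: [-6.9, -1.0, -7.4]
width: 0.0132
grasp_force: 41.7
```

```bash
python3 -c "
from h import *
ft()"
```

```text
t 25.55 pos [ 583.09 -149.31   28.35] fr [25.13 21.9 ] Ftool [7.  0.  7.4] Ffr [-4.1 -5.7] T [-0.07  1.39  0.1 ] w 13.2
```

>>> {"fn": "carry_out", "kwargs": {
  "plan": [
    [10, -0.0023, -0.0033, 0, 0, 0, 0],
    [10, -0.0023, -0.0033, 0, 0, 0, 0]
  ]
}}

```text
time: 25.8
position: [0.5832, -0.1496, 0.0283]
tool_rot: [[-0.989, -0.148, -0.004], [-0.148, 0.989, 0.002], [0.004, 0.002, -1.0]]
ft_force: [-8.6, 1.5, -5.4]
width: 0.0132
grasp_force: 42.0
```

Run:
```python
from h import *
ft()
from bench import observe
s=observe();x=np.array(s['tool_rot'])[:,0];print('yaw',np.degrees(np.arctan2(x[1],x[0])))
for k in(-.0815,.1446): print(fr(s['position']+k*x))
```

```text
t 25.8 pos [ 583.17 -149.61   28.28] fr [25.41 21.75] Ftool [8.3 2.7 5.5] Ffr [-7.  -5.2] T [0.25 1.75 0.22] w 13.2
yaw -171.50661033152187
[0.07225298 0.08844064]
[-0.05771138 -0.09657182]
```

>>> {"fn": "carry_out", "kwargs": {
  "plan": [
    [10, 0.002, 0.005, 0, 0, 0, 0.008],
    [10, 0.002, 0.0096, 0, 0, 0, 0.016],
    [10, 0.002, 0.0096, 0, 0, 0, 0.016]
  ]
}}

```text
time: 26.18
position: [0.5828, -0.1474, 0.0283]
tool_rot: [[-0.992, -0.123, -0.003], [-0.123, 0.992, 0.001], [0.003, 0.002, -1.0]]
ft_force: [-7.8, 1.8, -6.5]
width: 0.0132
grasp_force: 41.7
```

```bash
python3 -c "
from h import *
ft()"
```

```text
t 26.175 pos [ 582.84 -147.38   28.34] fr [23.57 23.05] Ftool [7.5 2.7 6.5] Ffr [-6.7 -4.5] T [0.18 1.38 0.16] w 13.2
```

>>> {"fn": "carry_out", "kwargs": {
  "plan": [
    [10, 0, 0.0028, 0, 0, 0, 0.0055],
    [10, 0, 0.0028, 0, 0, 0, 0.0055]
  ]
}}

```text
time: 26.42
position: [0.5827, -0.1467, 0.0283]
tool_rot: [[-0.993, -0.114, -0.004], [-0.114, 0.993, 0.001], [0.003, 0.002, -1.0]]
ft_force: [-6.5, 0.8, -6.4]
width: 0.013
grasp_force: 41.7
```

```bash
python3 -c "
from h import *
ft()"
```

```text
t 26.425 pos [ 582.74 -146.71   28.32] fr [23.01 23.44] Ftool [6.4 1.5 6.4] Ffr [-5.1 -4.2] T [0.19 1.35 0.17] w 13.0
```

>>> {"fn": "carry_out", "kwargs": {
  "plan": [
    [10, 0, 0.0028, 0, 0, 0, 0.0055],
    [10, 0, 0.0028, 0, 0, 0, 0.0055]
  ]
}}

```text
time: 26.68
position: [0.5827, -0.146, 0.0283]
tool_rot: [[-0.994, -0.105, -0.003], [-0.105, 0.994, 0.001], [0.003, 0.002, -1.0]]
ft_force: [-6.2, 1.0, -6.7]
width: 0.0133
grasp_force: 41.7
```

```bash
python3 -c "
from h import *
ft()"
```

```text
t 26.675 pos [ 582.68 -146.01   28.31] fr [22.46 23.87] Ftool [6.  1.6 6.7] Ffr [-5.  -3.8] T [0.13 1.38 0.16] w 13.3
```

>>> {"fn": "carry_out", "kwargs": {
  "plan": [
    [10, 0, 0.0028, 0, 0, 0, 0.0055],
    [10, 0, 0.0028, 0, 0, 0, 0.0055]
  ]
}}

```text
time: 26.92
position: [0.5826, -0.1453, 0.0283]
tool_rot: [[-0.995, -0.097, -0.003], [-0.097, 0.995, 0.001], [0.003, 0.002, -1.0]]
ft_force: [-5.5, 0.7, -6.6]
width: 0.0132
grasp_force: 41.7
```

```bash
python3 -c "
from h import *
ft()"
```

```text
t 26.925 pos [ 582.61 -145.31   28.32] fr [21.91 24.31] Ftool [5.4 1.2 6.6] Ffr [-4.3 -3.5] T [0.21 1.43 0.14] w 13.2
```

>>> {"fn": "carry_out", "kwargs": {
  "plan": [
    [10, 0, 0.0014, 0, 0, 0, 0.0028],
    [10, 0, 0.0014, 0, 0, 0, 0.0028]
  ]
}}

```text
time: 27.18
position: [0.5826, -0.145, 0.0283]
tool_rot: [[-0.996, -0.093, -0.003], [-0.093, 0.996, 0.001], [0.003, 0.002, -1.0]]
ft_force: [-6.1, 0.7, -7.2]
width: 0.0132
grasp_force: 41.7
```

```bash
python3 -c "
from h import *
ft()"
```

```text
t 27.175 pos [ 582.56 -144.97   28.3 ] fr [21.62 24.51] Ftool [6.  1.3 7.2] Ffr [-4.8 -3.9] T [0.23 1.35 0.19] w 13.2
```

>>> {"fn": "carry_out", "kwargs": {
  "plan": [
    [10, 0, 0.0014, 0, 0, 0, 0.0028],
    [10, 0, 0.0014, 0, 0, 0, 0.0028]
  ]
}}

```text
time: 27.42
position: [0.5825, -0.1446, 0.0283]
tool_rot: [[-0.996, -0.088, -0.003], [-0.088, 0.996, 0.001], [0.003, 0.002, -1.0]]
ft_force: [-6.5, 0.4, -7.0]
width: 0.0132
grasp_force: 41.7
```

```bash
python3 -c "
from h import *
ft()"
```

```text
t 27.425 pos [ 582.55 -144.62   28.31] fr [21.36 24.74] Ftool [6.4 1.  7. ] Ffr [-4.8 -4.4] T [0.22 1.39 0.13] w 13.2
```

>>> {"fn": "carry_out", "kwargs": {
  "plan": [
    [10, 0, 0.0014, 0, 0, 0, 0.0028],
    [10, 0, 0.0014, 0, 0, 0, 0.0028]
  ]
}}

```text
time: 27.68
position: [0.5825, -0.1443, 0.0283]
tool_rot: [[-0.996, -0.084, -0.003], [-0.084, 0.996, 0.001], [0.003, 0.002, -1.0]]
ft_force: [-6.4, 1.1, -6.7]
width: 0.0134
grasp_force: 41.7
```

```bash
python3 -c "
from h import *
ft()"
```

```text
t 27.675 pos [ 582.53 -144.27   28.34] fr [21.1  24.96] Ftool [6.3 1.7 6.7] Ffr [-5.3 -3.9] T [0.21 1.37 0.16] w 13.4
```

>>> {"fn": "carry_out", "kwargs": {
  "plan": [
    [10, 0, 0.0014, 0, 0, 0, 0.0028],
    [10, 0, 0.0014, 0, 0, 0, 0.0028]
  ]
}}

```text
time: 27.92
position: [0.5825, -0.1439, 0.0283]
tool_rot: [[-0.997, -0.079, -0.003], [-0.079, 0.997, 0.001], [0.003, 0.002, -1.0]]
ft_force: [-7.4, 0.3, -5.8]
width: 0.0131
grasp_force: 41.7
```

```bash
python3 -c "
from h import *
ft()"
```

```text
t 27.925 pos [ 582.48 -143.9    28.31] fr [20.79 25.19] Ftool [7.3 0.9 5.9] Ffr [-5.4 -5.1] T [0.23 1.4  0.11] w 13.1
```

>>> {"fn": "carry_out", "kwargs": {
  "plan": [
    [10, 0, 0.0014, 0, 0, 0, 0.0028],
    [10, 0, 0.0014, 0, 0, 0, 0.0028]
  ]
}}

```text
time: 28.18
position: [0.5825, -0.1436, 0.0283]
tool_rot: [[-0.997, -0.075, -0.003], [-0.075, 0.997, 0.001], [0.003, 0.002, -1.0]]
ft_force: [-6.5, 1.3, -7.1]
width: 0.0133
grasp_force: 41.7
```

```bash
python3 -c "
from h import *
ft()"
```

```text
t 28.175 pos [ 582.47 -143.57   28.32] fr [20.54 25.41] Ftool [6.4 1.8 7.1] Ffr [-5.4 -3.8] T [0.23 1.31 0.13] w 13.3
```

>>> {"fn": "carry_out", "kwargs": {
  "plan": [
    [10, 0, 0.0014, 0, 0, 0, 0.0028],
    [10, 0, 0.0014, 0, 0, 0, 0.0028]
  ]
}}

```text
time: 28.42
position: [0.5825, -0.1434, 0.0283]
tool_rot: [[-0.997, -0.071, -0.003], [-0.071, 0.997, 0.001], [0.003, 0.001, -1.0]]
ft_force: [-6.7, 0.4, -6.6]
width: 0.0135
grasp_force: 41.7
```

```bash
python3 -c "
from h import *
ft()"
```

```text
t 28.425 pos [ 582.45 -143.36   28.32] fr [20.38 25.54] Ftool [6.6 0.9 6.6] Ffr [-4.9 -4.6] T [0.09 1.39 0.22] w 13.5
```

>>> {"fn": "carry_out", "kwargs": {
  "plan": [
    [10, 0, 0.0014, 0, 0, 0, 0.0028],
    [10, 0, 0.0014, 0, 0, 0, 0.0028]
  ]
}}

```text
time: 28.68
position: [0.5825, -0.1433, 0.0283]
tool_rot: [[-0.998, -0.066, -0.003], [-0.066, 0.998, 0.0], [0.003, 0.001, -1.0]]
ft_force: [-6.2, -1.0, -7.3]
width: 0.013
grasp_force: 41.8
```

```bash
python3 -c "
from h import *
ft()"
```

```text
t 28.675 pos [ 582.46 -143.31   28.33] fr [20.35 25.58] Ftool [ 6.2 -0.6  7.4] Ffr [-3.5 -5.2] T [-0.31  1.4   0.48] w 13.0
```

>>> {"fn": "carry_out", "kwargs": {
  "plan": [
    [10, 0, 0.0014, 0, 0, 0, 0.0028],
    [10, 0, 0.0014, 0, 0, 0, 0.0028]
  ]
}}

```text
time: 28.92
position: [0.5825, -0.1433, 0.0283]
tool_rot: [[-0.998, -0.062, -0.003], [-0.062, 0.998, -0.0], [0.003, -0.0, -1.0]]
ft_force: [-7.0, -2.2, -7.7]
width: 0.0135
grasp_force: 42.3
```

```bash
python3 -c "
from h import *
ft()"
```

```text
t 28.925 pos [ 582.47 -143.25   28.34] fr [20.32 25.62] Ftool [ 7.1 -1.7  7.8] Ffr [-3.3 -6.5] T [-0.59  1.37  0.66] w 13.5
```

>>> {"fn": "carry_out", "kwargs": {
  "plan": [
    [10, 0, -0.001, 0.003, 0, 0, -0.004],
    [10, 0, -0.001, 0.006, 0, 0, -0.004],
    [10, 0, -0.001, 0.008, 0, 0, -0.004],
    [10, 0, -0.001, 0.008, 0, 0, -0.004]
  ]
}}

```text
time: 29.42
position: [0.5823, -0.1433, 0.0279]
tool_rot: [[-0.998, -0.068, -0.003], [-0.068, 0.998, 0.0], [0.003, 0.0, -1.0]]
ft_force: [-12.9, -0.3, 8.9]
width: 0.0133
grasp_force: 44.0
```

```bash
python3 -c "
from h import *
ft()"
```

```text
t 29.425 pos [ 582.35 -143.3    27.91] fr [20.27 25.5 ] Ftool [12.9  0.6 -8.8] Ffr [-8.7 -9.6] T [-0.02  2.37  0.43] w 13.3
```

>>> {"fn": "carry_out", "kwargs": {
  "plan": [
    [10, 0.003, 0, -0.005, 0, 0, 0],
    [10, 0.003, 0, -0.005, 0, 0, 0]
  ]
}}

```text
time: 29.68
position: [0.5824, -0.1433, 0.0281]
tool_rot: [[-0.998, -0.068, -0.002], [-0.068, 0.998, 0.0], [0.002, 0.0, -1.0]]
ft_force: [-5.7, 0.2, -4.6]
width: 0.0131
grasp_force: 42.2
```

```bash
python3 -c "
from h import *
ft()"
```

```text
t 29.675 pos [ 582.43 -143.33   28.12] fr [20.35 25.54] Ftool [5.6 0.6 4.6] Ffr [-4.1 -3.9] T [-0.15  1.3   0.45] w 13.1
```

>>> {"fn": "carry_out", "kwargs": {
  "plan": [
    [10, 0, 0, 0.002, 0, 0, 0],
    [10, 0, 0, 0.002, 0, 0, 0],
    [45, 0, 0, 0.002, 0, 0, 0],
    [45, 0, 0, 0.002, 0, 0, 0],
    [45, 0, 0, 0, 0, 0, 0],
    [45, 0, 0, -0.1, 0, 0, 0],
    [45, 0, 0, -0.28, 0, 0, 0],
    [45, 0, 0, -0.28, 0, 0, 0]
  ]
}}

```text
time: 30.68
position: [0.586, -0.1441, 0.102]
tool_rot: [[-0.998, -0.068, 0.007], [-0.068, 0.998, -0.002], [-0.007, -0.002, -1.0]]
ft_force: [0.2, -0.6, 0.0]
width: 0.0445
grasp_force: 0.0
```

```bash
echo 'P=np.array([.55006,-.14578,np.radians(-47.1)])' >> h.py; python3 -c "
from h import *
ft(); w=W(P,(-.053,-.149,0)); go(w[0],w[1],.095,222.9); print(w)"
```

```text
t 30.675 pos [ 586.   -144.14  102.05] fr [23.26 27.44] Ftool [-0.1 -0.6  0. ] Ffr [ 0.5 -0.3] T [-0.06  0.03 -0.04] w 44.5
t 30.675 at [ 0.586  -0.1441  0.102 ] shift [ 0.741 -0.207  0.024] turn [-0.003  0.004 -0.434] F [ 0.2 -0.6  0. ]
[ 0.4048329  -0.20838264  0.        ]
```

>>> {"fn": "carry_out", "kwargs": {
  "plan": [
    [0, 0.74, -0.207, 0, 0, 0, -0.434],
    [0, 0.74, -0.207, 0, 0, 0, -0.434],
    [0, 0.74, -0.207, 0, 0, 0, -0.434],
    [0, 0.74, -0.207, 0, 0, 0, -0.434],
    [0, 0.74, -0.207, 0, 0, 0, -0.434],
    [0, 0.74, -0.207, 0, 0, 0, -0.434]
  ]
}}

```text
time: 31.42
position: [0.4031, -0.2077, 0.0983]
tool_rot: [[-0.734, -0.68, 0.001], [-0.68, 0.734, -0.0], [-0.0, -0.001, -1.0]]
ft_force: [0.1, -1.0, -0.5]
width: -0.0
grasp_force: 0.0
```

Run:
```python
from h import *
ft(); w=W(P,(-.053,-.149,0)); go(w[0],w[1],.034,222.9)
from bench import camera
import cv2
o=[]
for n,(r,c) in {'side':((190,340),(265,415)),'top':((150,310),(265,425))}.items():
    f=camera(n)['frame'][:,:,::-1][r[0]:r[1],c[0]:c[1]]; o.append(cv2.resize(f,(400,400),interpolation=cv2.INTER_CUBIC))
cv2.imwrite('pics/R1.png',np.hstack(o))
```

```text
t 31.425 pos [ 403.11 -207.72   98.26] fr [ -54.66 -149.81] Ftool [ 0.7 -0.8  0.5] Ffr [ 0.8 -0.7] T [0.04 0.02 0.  ] w -0.0
t 31.425 at [ 0.4031 -0.2077  0.0983] shift [-0.003 -0.006  0.257] turn [-0.     0.    -0.001] F [ 0.1 -1.  -0.5]
```

View pics/R1.png

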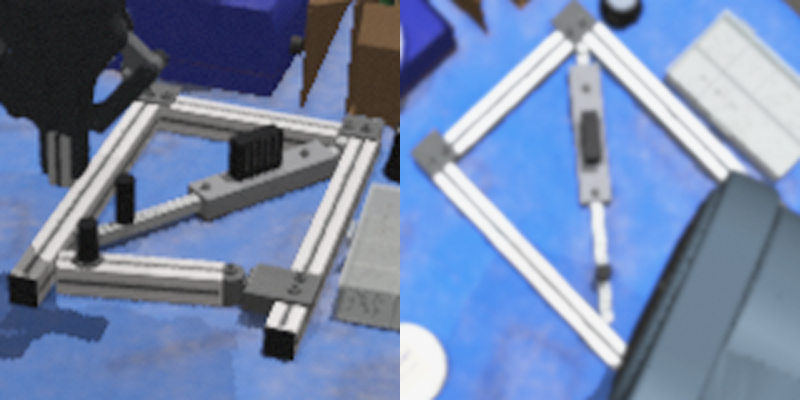

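The picture shows the rule in the second diagonal: tail in the back-left corner (580,50), nose (603,315) at the front rail. The loose rail's knob is at (88,240), still outside. I'll lower outside the knob and push.

>>> {"fn": "carry_out", "kwargs": {
  "plan": [
    [0, -0.003, -0.005, 0.15, 0, 0, 0],
    [0, -0.003, -0.005, 0.257, 0, 0, 0],
    [0, -0.015, -0.005, 0.257, 0, 0, 0],
    [0, -0.035, -0.005, 0.257, 0, 0, 0],
    [0, -0.05, -0.005, 0.257, 0, 0, 0],
    [0, -0.05, -0.005, 0.257, 0, 0, 0]
  ]
}}

```text
time: 32.28
position: [0.4131, -0.2001, 0.0348]
tool_rot: [[-0.732, -0.682, 0.001], [-0.682, 0.732, -0.001], [-0.0, -0.001, -1.0]]
ft_force: [-0.8, 0.0, 0.2]
width: 0.0004
grasp_force: 0.0
```

```bash
python3 -c "
from h import *
ft()"
```

```text
t 32.275 pos [ 413.08 -200.11   34.83] fr [ -53.44 -137.33] Ftool [ 0.6  0.5 -0.2] Ffr [-0.5 -0.6] T [-0.02 -0.01 -0.02] w 0.4
```

>>> {"fn": "carry_out", "kwargs": {
  "plan": [
    [0, -0.008, 0, 0, 0, 0, 0],
    [0, -0.016, 0, 0, 0, 0, 0],
    [0, -0.016, 0, 0, 0, 0, 0]
  ]
}}

```text
time: 32.65
position: [0.4154, -0.1974, 0.0342]
tool_rot: [[-0.732, -0.681, 0.0], [-0.681, 0.732, -0.0], [0.0, -0.0, -1.0]]
ft_force: [-0.9, -0.3, 1.5]
width: 0.0002
grasp_force: 0.8
```

```bash
python3 -c "
from h import *
ft()"
```

```text
t 32.65 pos [ 415.39 -197.41   34.17] fr [ -53.85 -133.8 ] Ftool [ 0.9  0.4 -1.5] Ffr [-0.4 -0.9] T [-0.14  0.27  0.  ] w 0.2
```

>>> {"fn": "carry_out", "kwargs": {
  "plan": [
    [0, -0.008, 0, 0, 0, 0, 0],
    [0, -0.016, 0, 0, 0, 0, 0],
    [0, -0.016, 0, 0, 0, 0, 0]
  ]
}}

```text
time: 33.02
position: [0.4181, -0.1945, 0.0339]
tool_rot: [[-0.732, -0.681, -0.0], [-0.681, 0.732, 0.0], [0.0, 0.0, -1.0]]
ft_force: [-2.2, -0.8, 0.4]
width: -0.0002
grasp_force: 0.8
```

```bash
python3 -c "
from h import *
ft()"
```

```text
t 33.025 pos [ 418.15 -194.45   33.95] fr [ -54.14 -129.76] Ftool [ 2.1  0.9 -0.4] Ffr [-0.9 -2.1] T [-0.04  0.39 -0.01] w -0.2
```

>>> {"fn": "carry_out", "kwargs": {
  "plan": [
    [0, -0.008, 0, 0, 0, 0, 0],
    [0, -0.012, 0, 0, 0, 0, 0],
    [0, -0.012, 0, 0, 0, 0, 0]
  ]
}}

```text
time: 33.4
position: [0.4204, -0.1925, 0.034]
tool_rot: [[-0.732, -0.681, -0.0], [-0.681, 0.732, 0.0], [0.0, 0.0, -1.0]]
ft_force: [-2.3, -1.0, -1.2]
width: 0.0001
grasp_force: 0.9
```

```bash
python3 -c "
from h import *
ft()"
```

```text
t 33.4 pos [ 420.38 -192.49   33.96] fr [ -54.06 -126.79] Ftool [2.4 0.9 1.2] Ffr [-0.9 -2.4] T [-0.06  0.38 -0.05] w 0.1
```

Rail drag is about 2.2 N. I'll continue gently.

>>> {"fn": "carry_out", "kwargs": {
  "plan": [
    [0, -0.006, 0, 0, 0, 0, 0],
    [0, -0.012, 0, 0, 0, 0, 0],
    [0, -0.012, 0, 0, 0, 0, 0]
  ]
}}

```text
time: 33.78
position: [0.4228, -0.1906, 0.0341]
tool_rot: [[-0.732, -0.681, 0.0], [-0.681, 0.732, -0.0], [-0.0, -0.0, -1.0]]
ft_force: [-3.0, -0.7, -1.2]
width: 0.0004
grasp_force: 0.9
```

```bash
python3 -c "
from h import *
ft()"
```

```text
t 33.775 pos [ 422.81 -190.56   34.09] fr [ -53.82 -123.7 ] Ftool [2.7 1.5 1.2] Ffr [-1.5 -2.7] T [0.03 0.39 0.01] w 0.4
```

>>> {"fn": "carry_out", "kwargs": {
  "plan": [
    [0, -0.004, 0, 0, 0, 0, 0],
    [0, -0.004, 0, 0, 0, 0, 0]
  ]
}}

```text
time: 34.02
position: [0.4234, -0.1899, 0.0341]
tool_rot: [[-0.732, -0.681, 0.0], [-0.681, 0.732, -0.0], [-0.0, -0.0, -1.0]]
ft_force: [-2.0, -1.0, -1.0]
width: -0.0001
grasp_force: 0.9
```

```bash
python3 -c "
from h import *
ft()"
```

```text
t 34.025 pos [ 423.42 -189.9    34.11] fr [ -53.88 -122.8 ] Ftool [2.1 0.6 1. ] Ffr [-0.6 -2.2] T [-0.04  0.42  0.02] w -0.1
```

>>> {"fn": "carry_out", "kwargs": {
  "plan": [
    [0, -0.004, 0, 0, 0, 0, 0],
    [0, -0.004, 0, 0, 0, 0, 0]
  ]
}}

```text
time: 34.28
position: [0.4241, -0.1892, 0.0341]
tool_rot: [[-0.732, -0.681, 0.0], [-0.681, 0.732, -0.0], [0.0, -0.0, -1.0]]
ft_force: [-2.1, -1.1, -0.4]
width: -0.0001
grasp_force: 0.9
```

```bash
python3 -c "
from h import *
ft()"
```

```text
t 34.275 pos [ 424.11 -189.19   34.09] fr [ -53.94 -121.81] Ftool [2.3 0.6 0.4] Ffr [-0.6 -2.3] T [-0.06  0.46  0.02] w -0.1
```

>>> {"fn": "carry_out", "kwargs": {
  "plan": [
    [0, -0.004, 0, 0, 0, 0, 0],
    [0, -0.004, 0, 0, 0, 0, 0]
  ]
}}

```text
time: 34.52
position: [0.4248, -0.1885, 0.0341]
tool_rot: [[-0.732, -0.681, 0.0], [-0.681, 0.732, -0.0], [0.0, -0.0, -1.0]]
ft_force: [-1.4, -0.4, -0.1]
width: 0.0
grasp_force: 0.9
```

```bash
python3 -c "
from h import *
ft()"
```

```text
t 34.525 pos [ 424.85 -188.52   34.1 ] fr [ -53.93 -120.81] Ftool [1.3 0.6 0.1] Ffr [-0.6 -1.3] T [-0.03  0.48  0.03] w 0.0
```

>>> {"fn": "carry_out", "kwargs": {
  "plan": [
    [0, -0.003, 0, 0, 0, 0, 0],
    [0, -0.003, 0, 0, 0, 0, 0]
  ]
}}

```text
time: 34.78
position: [0.4254, -0.188, 0.0341]
tool_rot: [[-0.732, -0.681, 0.0], [-0.681, 0.732, -0.0], [0.0, -0.0, -1.0]]
ft_force: [-2.4, 0.3, -0.2]
width: -0.0003
grasp_force: 0.9
```

```bash
python3 -c "
from h import *
ft()"
```

```text
t 34.775 pos [ 425.4  -188.02   34.08] fr [ -53.92 -120.08] Ftool [1.6 1.9 0.2] Ffr [-1.9 -1.6] T [0.   0.48 0.03] w -0.3
```

>>> {"fn": "carry_out", "kwargs": {
  "plan": [
    [0, -0.003, 0, 0, 0, 0, 0],
    [0, -0.003, 0, 0, 0, 0, 0]
  ]
}}

```text
time: 35.02
position: [0.4256, -0.1878, 0.0341]
tool_rot: [[-0.732, -0.681, -0.001], [-0.681, 0.732, -0.001], [0.001, -0.0, -1.0]]
ft_force: [-4.2, -2.6, -0.4]
width: 0.0001
grasp_force: 2.5
```

```bash
python3 -c "
from h import *
ft()"
```

```text
t 35.025 pos [ 425.55 -187.83   34.07] fr [ -53.95 -119.83] Ftool [4.9 0.9 0.4] Ffr [-0.9 -4.9] T [-0.55  0.88  0.03] w 0.1
```

>>> {"fn": "carry_out", "kwargs": {
  "plan": [
    [0, -0.001, 0, 0, 0, 0, 0],
    [0, -0.001, 0, 0, 0, 0, 0]
  ]
}}

```text
time: 35.28
position: [0.4256, -0.1878, 0.0341]
tool_rot: [[-0.732, -0.681, -0.001], [-0.681, 0.732, -0.001], [0.002, -0.0, -1.0]]
ft_force: [-5.3, -2.5, 1.3]
width: 0.0005
grasp_force: 3.0
```

```bash
python3 -c "
from h import *
ft()"
```

```text
t 35.275 pos [ 425.57 -187.8    34.06] fr [ -53.96 -119.8 ] Ftool [ 5.5  1.8 -1.3] Ffr [-1.8 -5.5] T [-0.64  1.06 -0.02] w 0.5
```

>>> {"fn": "carry_out", "kwargs": {
  "plan": [
    [0, 0.02, 0, 0, 0, 0, 0],
    [0, 0.06, 0, 0, 0, 0, 0],
    [0, 0.08, 0, -0.1, 0, 0, 0],
    [0, 0.12, 0, -0.35, 0, 0, 0],
    [0, 0.3, 0, -0.5, 0, 0, 0],
    [0, 0.3, 0, -0.5, 0, 0, 0],
    [0, 0.3, 0, -0.5, 0, 0, 0]
  ]
}}

```text
time: 36.15
position: [0.371, -0.2386, 0.1588]
tool_rot: [[-0.733, -0.68, 0.001], [-0.68, 0.733, 0.0], [-0.0, -0.0, -1.0]]
ft_force: [0.3, -0.3, -0.5]
width: 0.0
grasp_force: 0.0
```

Run:
```python
from h import *
ft()
from bench import camera
import cv2
for n in('side','top'): cv2.imwrite(f'pics/{n}F.png',camera(n)['frame'][:,:,::-1])
# loose-rail and rule points predicted from felt geometry, versus dark-knob centroids in the images
a={n:cv2.cvtColor(cv2.imread(f'pics/{n}F.png'),cv2.COLOR_BGR2GRAY) for n in('side','top')}
Ay=-.0862
d=np.array([-.14,Ay-.09]);d/=np.linalg.norm(d);D=np.array([-.07,Ay])
pts={'railknobtop':(-.054,Ay-.015,.052),'rulknobtop':(*(D-.035*d),.051)}
for k,p in pts.items():
    for n in a:
        q=proj(n,W(P,p));x,y=np.round(q).astype(int);r=6;c=a[n][y-r:y+r+1,x-r:x+r+1];m=(c<60)
        yy,xx=np.nonzero(m);print(k,n,np.round(q,1),'dark centroid',(round(x-r+xx.mean(),1),round(y-r+yy.mean(),1),m.sum()) if m.any() else None)
```

```text
t 36.15 pos [ 371.   -238.57  158.82] fr [ -53.92 -194.34] Ftool [-0.  -0.5  0.5] Ffr [0.5 0. ] T [-0.05 -0.    0.03] w 0.0
railknobtop side [301.  266.5] dark centroid (np.float64(300.2), np.float64(269.8), np.int64(52))
railknobtop top [359.5 276.4] dark centroid None
rulknobtop side [312.2 255.7] dark centroid (np.float64(311.1), np.float64(258.8), np.int64(51))
rulknobtop top [346.5 258.7] dark centroid None
```

```bash
python3 -c "
from bench import bot
print(bot.finish_job())"
```

```text
the job is handed in; nothing more can be done
None
```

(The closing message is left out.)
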